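# Tip the pecans through the scoop into the nut mill

## Robot

A 7-joint arm with a two-finger parallel gripper is mounted at the origin on the work surface. World frame = base frame: x ahead of the robot, y to its left, z up, the work surface at z = 0. Lengths are in m, angles in rad, forces in N, time in s.
With the tool pointing down it reaches from about 0.425 to 0.925 m from the base axis. Payload 6.8 kg.
Tool frame: the origin (TCP) lies midway between the tips of the shut fingers; the grasp point (between the pads) lies 19 mm behind it (r.pinch_z is the distance from the TCP to the grasp point, in m); z points along the fingers, y is the direction in which the jaws open and shut (so a half turn about z gives the same grasp; the last joint's range is limited). The gripper opens to 85 mm and grips with 20 to 120 N. Pads are 22 mm wide; open, the fingers measure 114 mm over their backs; the gripper's body (76 mm by 85 mm) begins 54 mm behind the grasp point. The pads swing forward as they close: fully open they stand 13 mm farther back than shut.
Start: joints at [-1.335, 0.477, 0.022, 1.555, -0.011, 1.109, -0.083], TCP at [0.228, 0.636, 0.231] pointing down, gripper open.
Joint ranges: [-2.96, 2.96], [-0.34, 2.1], [-1.41, 1.46], [0.24, 2.44], [-1.37, 4.51], [0.17, 1.92], [-2.96, 2.96]. Speed limits (rad/s): [2.39, 2.39, 3.14, 3.14, 3.14, 3.14, 3.14].

## Interface

Orientations are given as a 3x3 rotation matrix whose columns are the frame's x, y, z axes.
In Python, from plant import readout, vision, job, r gives the robot as it stands.
- The arm moves only by the shell command python3 -m handwheel 'ROWS'. ROWS is JSON, a list that holds one entry, the list of rows, each a list of 7 numbers: the shift along the tool's x, y, z in mm, then the turn, a rotation vector about the tool's x, y, z in degrees, then the finger opening in mm, from 0 to 85.4. A call has 1 to 8 rows; each row is the pose to reach, as a shift and turn from the pose measured when the call began, along the tool's axes at that moment; what a row does not reach only later rows make up. A row lasts 1/10 s, in which the tool goes at most 50 mm and 8.59 degrees, less where a joint would pass 70% of its speed; a pose out of reach is approached as far as the arm can. A call with a gripper value outside its range is refused whole. The fingers move at their own pace and stop on an object; the grip force is fixed at half the most. Time passes only in rows, so rows that repeat a pose let the fingers close. It gives the time, the measured TCP pose, the force and the opening at its end, in the units of the state.
- readout.get_obs(): the state, without advancing time (a new reading comes with each control period).
- vision.get_image(name): name is "scene" or "top" or "wrist"; returns a dict with "frame" (400x640x3 uint8, red, green, blue), "fov_y" (degrees; the focal length in pixels is half the picture's height over the tangent of half this angle, whatever the lens; pixels are square), "cx", "cy" (the principal point, pixels), "rvec" (rotation vector, rad) and "tvec" (3), from world to camera coordinates, as OpenCV has them. Camera axes: x right, y down, z forward; pixel columns grow to the right and rows downward; lengths in m; the calibration is good to about 2 mm. A picture is of the moment at which its call begins. There is no depth.
- job.finish_job(): hands the job in, once; it reports no verdict.
The state is a dict: "time": time; "qpos": joint angles; "joint_vel": joint speeds; "effort": joint torques, N m; "ee_pos": TCP position; "tool_rot": TCP orientation; "ft_force": force on the tool from outside, world axes, zero at the start; "ft_torque": the same for the moment, N m; "gripper_width": finger opening in m.
Only numpy, scipy, OpenCV 4.12 (cv2) and the standard library are available. Lean on these libraries where they do the work, as an engineer would, in place of code of your own. Each camera call takes 0.05 s, during which the arm holds its last target.

## Task

Carry the loaded scoop level by its middle handle and set its two nose pins down in the notches of the nut mill, with its rear on the rest, and let go. Then take it again by the round bar at its tail and raise the tail, with the pins staying in the notches, until all six pecans have slid into the mill's throat, spilling none; lower the scoop back onto its rest and let go. Finally push the mill's flap over its high point so that it snaps shut over the throat, leaving the other things on the table where they are.

Things in the scene. Friction and masses are not known exactly. Their poses are not given: they have to be found in the camera images.
- scoop_grip (a point): Centre of the scoop's middle handle: a flat-sided black bar on two posts over the channel, 12 mm (x) by 56 mm (y) by 16 mm high, near the loaded centre of mass. It is 95 mm above the underside, 112 mm behind and 85 mm above the pins' line, 125 mm ahead of and 50 mm above the tail bar. Scoop axes: x tail to nose, y across, z up when level.
- scoop: Open-topped steel channel 200 mm long, 56 mm wide, walls 48 mm high and 3 mm thick, shut at the rear, open at the nose, about 0.35 kg; starts on the kitchen scale (top 25.5 mm above the table). Origin under its middle; x tail to nose. Its inside floor rises 5 degrees to the nose, so the nuts stay back while it is level. Carried by the tail bar alone it would droop.
- scoop_tail (a point): Centre of the round black tail bar, 12 mm in diameter, 66 mm long along the scoop's y, 45 mm above the underside, 237 mm behind and 35 mm above the pins' line. Thin arms at its ends (50 mm clear between), 39 mm gap to the rear wall. Taken from above, one finger in front and one behind, it turns between the fingers as the tail rises. Scoop axes.
- scoop_pins (a point): Middle of the line through the scoop's two nose pins (10 mm diameter, sticking out 24 mm on each side along y, 8 mm behind the nose, 10 mm above the underside): the line about which the seated scoop tips. Same axes as the scoop.
- nut0: One of six like pecans, 32 mm long, 20 mm in diameter, 10 g; origin at its centre, x along its length. They start in the rear part of the scoop. With the scoop seated they begin to slide when the tail is raised about 22 to 30 degrees from level, depending on the unknown friction; by 35 to 40 degrees all run out, one that sticks with a jiggle.
- nut1: One of six like pecans, 32 mm long, 20 mm in diameter, 10 g; origin at its centre, x along its length. They start in the rear part of the scoop. With the scoop seated they begin to slide when the tail is raised about 22 to 30 degrees from level, depending on the unknown friction; by 35 to 40 degrees all run out, one that sticks with a jiggle.
- nut2: One of six like pecans, 32 mm long, 20 mm in diameter, 10 g; origin at its centre, x along its length. They start in the rear part of the scoop. With the scoop seated they begin to slide when the tail is raised about 22 to 30 degrees from level, depending on the unknown friction; by 35 to 40 degrees all run out, one that sticks with a jiggle.
- nut3: One of six like pecans, 32 mm long, 20 mm in diameter, 10 g; origin at its centre, x along its length. They start in the rear part of the scoop. With the scoop seated they begin to slide when the tail is raised about 22 to 30 degrees from level, depending on the unknown friction; by 35 to 40 degrees all run out, one that sticks with a jiggle.
- nut4: One of six like pecans, 32 mm long, 20 mm in diameter, 10 g; origin at its centre, x along its length. They start in the rear part of the scoop. With the scoop seated they begin to slide when the tail is raised about 22 to 30 degrees from level, depending on the unknown friction; by 35 to 40 degrees all run out, one that sticks with a jiggle.
- nut5: One of six like pecans, 32 mm long, 20 mm in diameter, 10 g; origin at its centre, x along its length. They start in the rear part of the scoop. With the scoop seated they begin to slide when the tail is raised about 22 to 30 degrees from level, depending on the unknown friction; by 35 to 40 degrees all run out, one that sticks with a jiggle.
- mill_notch (a point): Point between the mill's two aluminium V notches, 135 mm above the table, where scoop_pins lies when seated. Notches: 45 degree sides, about 42 mm wide at the top, 13 mm deep above this point, in two cheeks 70 mm apart inside, 86 mm outside. The mill is fixed. Mill axes: x from rest to throat (the seated scoop's x is parallel), y across, z up.
- mill_rest (a point): Middle of the flat top of the rest post (30 mm along x, 90 mm along y), 125 mm above the table, 152 mm behind the notches: the seated scoop's underside lies on it and the scoop is then level. Mill axes.
- mill_throat (a point): Middle of the mill's throat at the level of the rim, 150 mm above the table, 38 mm ahead of the notches. Mill axes. The opening is 70 mm across (y) and 66 mm along x; the hopper below is 90 mm deep. The walls are 8 to 14 mm thick; the motor stands out on the +y side to 123 mm, no higher than 96 mm.
- flap_hinge (a point): Middle of the flap's hinge line (along the mill's y), 157 mm above the table, 47 mm beyond the throat's middle in the mill's +x. Mill axes. The flap is a 6 mm steel plate, 82 mm wide (y), reaching 68 mm from the hinge; its spring rod stands beside it at 47 mm on the +y side.
- flap_edge (a point): Point on the flap 64 mm from the hinge, near its free edge. Open, the flap stands up leaning back away from the throat, and this point is 62 mm above and 17 mm beyond (+x) the hinge.
- flap (a joint): Turn of the flap, rad: 0 open (105 degrees from shut; it starts so), 1.83 shut, flat over the throat. A spring holds it open, resisting with about 3 N at 60 mm from the hinge up to its high point at 0.70; beyond that it snaps shut by itself. Push it from behind (its +x side) towards -x. Shut, it ends 9 mm short of the nose of the scoop lying on its rest.
- bowl: Bystander: glass bowl, 110 mm wide, 45 mm high; origin under its centre.
- beaker: Bystander: steel beaker, 84 mm wide, 130 mm high; origin under its centre.
- brush: Bystander: pastry brush, 200 mm long, lying; x along it.
- spoon: Bystander: wooden spoon, 170 mm long, lying; x along it.
- jar: Bystander: closed glass jar, 70 mm wide, 100 mm high; origin under its centre.
- carton: Bystander: cardboard carton 90 by 200 by 70 mm high; origin under its centre.
- cup: Bystander: white cup, 76 mm wide, 70 mm high; origin under its centre.

How it is judged:
By the outcome, as a careful person would: the job done as asked, in the order asked, and still so for the second after the job is handed in, with the robot touching nothing.
It also fails if it takes over 62 s, if anything falls off the work surface, if the arm or the gripper's body presses on something with over 40 N, if the wrist force passes 120 N, or if a joint passes its speed limit or range.

## Working session

There is one attempt and no reset: what is moved stays moved. The work goes in short steps, Python scripts to look and compute and a shell command to move; the robot and the scene stay as the last step left them, time stands still between calls to the robot, and variables do not carry over. Pictures are saved under pics/ and viewed, and the job is handed in when it is done.

```bash
ls; mkdir -p pics; python3 - <<'E'
from plant import readout, vision, job, r
import cv2,numpy as np
o=readout.get_obs();print(o)
print(r.pinch_z)
for n in ["scene","top","wrist"]:
    d=vision.get_image(n);cv2.imwrite(f"pics/{n}0.png",d["frame"][:,:,::-1]);print(n,d["fov_y"],d["cx"],d["cy"],d["rvec"],d["tvec"])
E
```

```text
pics
{'time': 0.0, 'qpos': array([-1.33508699,  0.47780644,  0.02234398,  1.55643828, -0.01153449,
        1.10928963, -0.08306245]), 'joint_vel': array([-0.00122933, -0.00054399, -0.00111916, -0.00049971,  0.00140627,
        0.00054794, -0.00058874]), 'effort': array([-1.41181031e-04, -5.96461022e+01,  1.60813104e+00, -2.81190133e+01,
        1.25469381e-02,  9.60534060e-03, -2.61559939e-05]), 'ee_pos': array([0.22733582, 0.63494561, 0.23032709]), 'tool_rot': array([[-9.41491017e-01,  3.37037690e-01, -5.10510659e-04],
       [ 3.37038060e-01,  9.41489414e-01, -1.74062633e-03],
       [-1.06016296e-04, -1.81084557e-03, -9.99998355e-01]]), 'ft_force': array([ 0.51458899, -0.50872801, -0.04807026]), 'ft_torque': array([ 0.02317586, -0.00673185,  0.02421523]), 'gripper_width': 0.08565434143922167}
0.0187
scene 54.84462949141706 323.1315795888387 203.53166264573545 [ 0.80971761  2.73162744 -0.87586302] [ 0.48557218 -0.15505719  1.38334778]
top 55.14242110168868 319.01157616635044 200.52167402191716 [ 2.13979968 -2.18396759  0.07880723] [0.01024647 0.59934852 1.04413405]
wrist 58.361743298105466 322.07914988439 197.13387238571175 [-2.3509663  -1.65531334 -0.25947504] [-0.67520605 -0.03914574  0.37936845]
```

View pics/scene0.png

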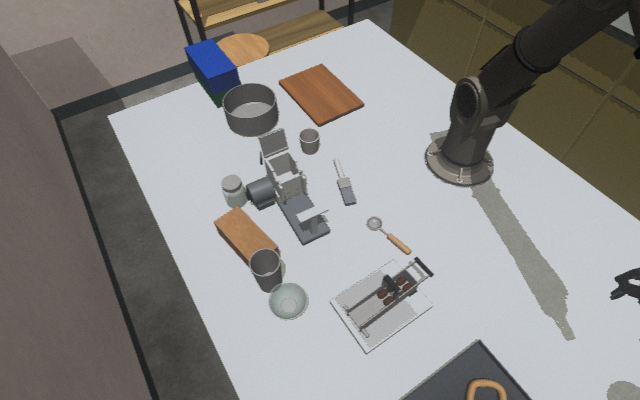

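View pics/top0.png

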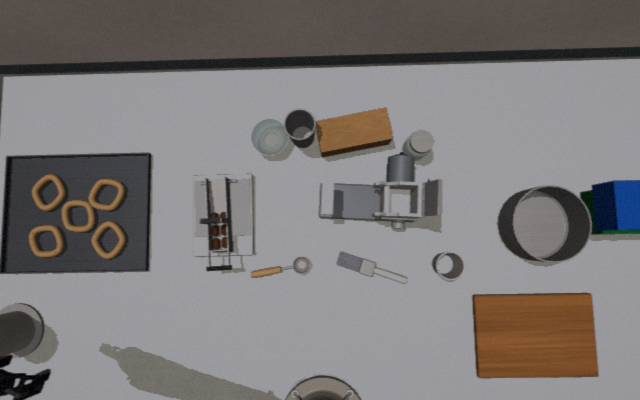

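View pics/wrist0.png

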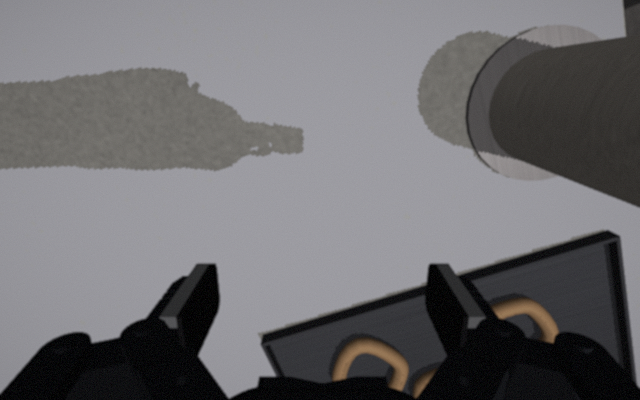

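```bash
cat > h.py <<'E'
from plant import readout, vision
import cv2,numpy as np
def cam(d):
    f=200/np.tan(np.radians(d["fov_y"])/2)
    K=np.array([[f,0,d["cx"]],[0,f,d["cy"]],[0,0,1]]);R,_=cv2.Rodrigues(np.array(d["rvec"]));t=np.array(d["tvec"]).reshape(3)
    return K,R,t
def ray(d,u,v):
    K,R,t=cam(d);c=-R.T@t;w=R.T@np.linalg.solve(K,[u,v,1.]);return c,w
def onz(d,u,v,z):
    c,w=ray(d,u,v);return c+w*(z-c[2])/w[2]
def proj(d,P):
    K,R,t=cam(d);p=K@(R@np.asarray(P,float)+t);return p[:2]/p[2]
def tri(a,b):
    c1,w1=ray(*a);c2,w2=ray(*b);w1/=np.linalg.norm(w1);w2/=np.linalg.norm(w2)
    s=np.linalg.lstsq(np.c_[w1,-w2],c2-c1,rcond=None)[0];p,q=c1+s[0]*w1,c2+s[1]*w2
    return (p+q)/2,np.linalg.norm(p-q)
def grab(n,k):
    d=vision.get_image(n);cv2.imwrite(f"pics/{n}{k}.png",d["frame"][:,:,::-1]);return d
def crop(d,x0,y0,x1,y1,s,name):
    im=d["frame"][y0:y1,x0:x1,::-1];cv2.imwrite(f"pics/{name}.png",cv2.resize(im,None,fx=s,fy=s,interpolation=cv2.INTER_CUBIC))
E
python3 - <<'E'
from h import *
import pickle
d=grab("top",1);s=grab("scene",1);pickle.dump((d,s),open("v0.pkl","wb"))
print(ray(d,0,0)[0],ray(s,0,0)[0])
crop(d,180,160,260,280,5,"ts");crop(d,310,140,450,240,5,"tm")
crop(s,320,250,440,350,6,"ss");crop(s,240,120,340,250,5,"sm")
E
```

```text
[ 0.4972809  -0.02485283  1.09619049] [0.90002072 0.52268163 1.04414595]
```

View pics/ts.png

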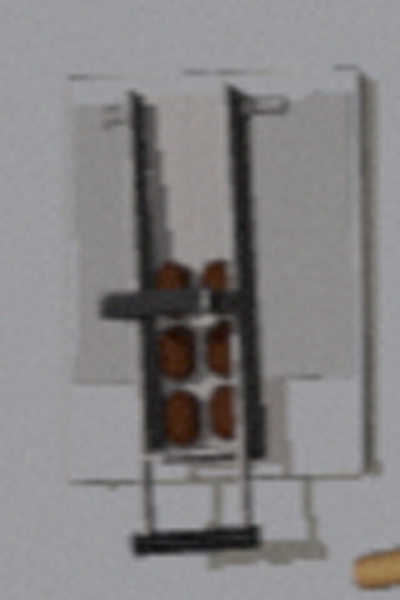

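View pics/tm.png

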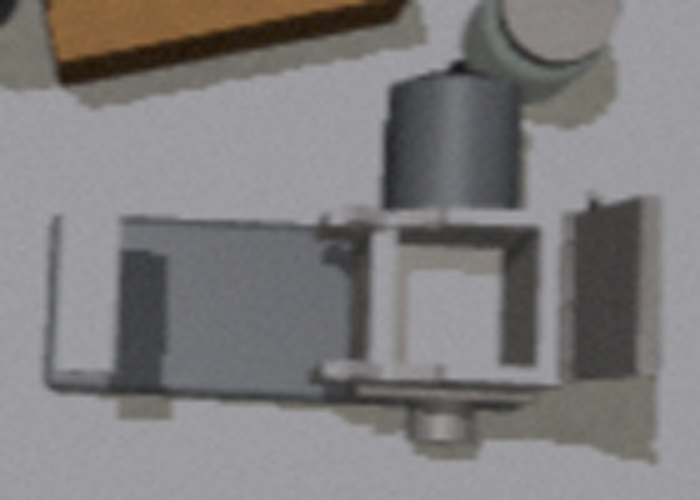

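View pics/ss.png

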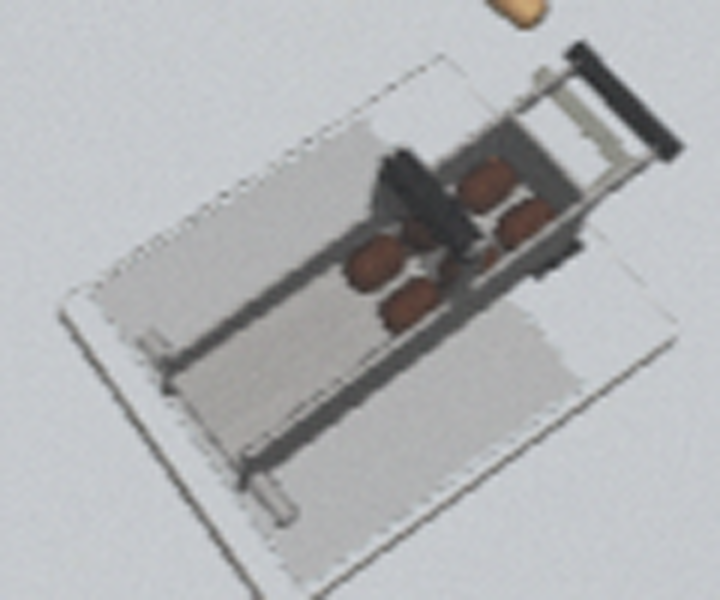

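View pics/sm.png

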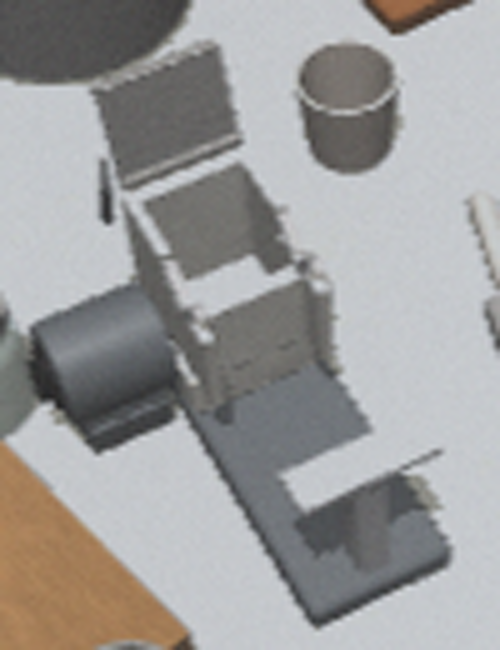

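```bash
python3 - <<'E'
from h import *
import pickle
d,s=pickle.load(open("v0.pkl","rb"))
T=lambda U,V,ox,oy,k:((U+.5)/k-.5+ox,(V+.5)/k-.5+oy)
A=lambda U,V:(d,*T(U,V,180,160,5)); B=lambda U,V:(s,*T(U,V,320,250,6))
M=lambda U,V:(d,*T(U,V,310,140,5)); N=lambda U,V:(s,*T(U,V,240,120,5))
for n,a,b,z in [("tailL",(133,545),(672,152),.0705),("tailR",(260,536),(577,50),.0705),("pinL",(103,120),(288,515),.0355),("pinR",(288,104),(145,335),.0355)]:
    print(n,onz(*A(*a),z),onz(*B(*b),z),tri(A(*a),B(*b)))
for n,p,z in [("handL",(103,307),.1205),("handR",(253,300),.1205)]: print(n,onz(*A(*p),z))
for n,a,z in [("rest TL",(57,215),.125),("rest TR",(120,215),.125),("rest BR",(120,375),.125),("rest BL",(57,375),.125),("thr TL",(398,228),.15),("thr TR",(540,228),.15),("thr BR",(540,368),.15),("thr BL",(398,368),.15),("cheekTfront",(320,218),.148),("cheekBfront",(320,375),.148),("cheekTb",(440,215),.148),("cheekBb",(440,372),.148),("flapT",(650,197),.219),("flapB",(650,375),.219)]:
    print(n,onz(*M(*a),z).round(4))
E
```

```text
tailL [0.41975698 0.30115366 0.0705    ] [0.41740121 0.29882355 0.0705    ] (array([0.41994247, 0.29979522, 0.07523365]), np.float64(0.0004374361921091971))
tailR [0.4233028  0.23313767 0.0705    ] [0.41944747 0.23575189 0.0705    ] (array([0.42151796, 0.23457625, 0.07065547]), np.float64(0.004549386959678594))
pinL [0.65381168 0.33136056 0.0355    ] [0.65234052 0.32803429 0.0355    ] (array([0.65333326, 0.32930448, 0.04088038]), np.float64(0.0008011882147308417))
pinR [0.66052297 0.22669952 0.0355    ] [0.6584711  0.22875027 0.0355    ] (array([0.65947471, 0.22771438, 0.03485867]), np.float64(0.0028699331215469802))
handL [0.54444865 0.30181842 0.1205    ]
handR [0.54646308 0.22445612 0.1205    ]
rest TL [ 0.6362 -0.01    0.125 ]
rest TR [ 0.6354 -0.0423  0.125 ]
rest BR [ 0.5535 -0.0404  0.125 ]
rest BL [ 0.5542 -0.0084  0.125 ]
thr TL [ 0.6222 -0.1795  0.15  ]
thr TR [ 0.6207 -0.2495  0.15  ]
thr BR [ 0.5513 -0.2465  0.15  ]
thr BL [ 0.5527 -0.1769  0.15  ]
cheekTfront [ 0.6284 -0.1413  0.148 ]
cheekBfront [ 0.5502 -0.1387  0.148 ]
cheekTb [ 0.6286 -0.2008  0.148 ]
cheekBb [ 0.5504 -0.1978  0.148 ]
flapT [ 0.6249 -0.284   0.219 ]
flapB [ 0.5431 -0.28    0.219 ]
```

The top and scene views agree to about 3 mm. The scoop's pins are at about (0.656, 0.279), its tail at about (0.420, 0.267), the spacing is 236 mm as given, and the yaw is about 3°. That puts the grip at (0.545, 0.273). The mill's throat is at about (0.587, -0.213) with yaw about -92°. Next I move above the handle.

```bash
cat > go.py <<'E'
# usage: go.py x y z yaw_of_tool_y  -> shift/turn in tool axes
import sys
from h import *
from scipy.spatial.transform import Rotation as Ro
o=readout.get_obs();R=o["tool_rot"];p=o["ee_pos"]
print("t",round(o["time"],2),"p",p.round(4),"F",o["ft_force"].round(1),"w",round(o["gripper_width"],4),"yawY",np.degrees(np.arctan2(R[1,1],R[0,1])).round(2),"zax",R[:,2].round(3),"q",o["qpos"].round(2))
if len(sys.argv)>4:
    x,y,z,a=map(float,sys.argv[1:5]);a=np.radians(a)
    Y=np.array([np.cos(a),np.sin(a),0]);Z=np.array([0,0,-1.]);G=np.c_[np.cross(Y,Z),Y,Z]
    print((1000*R.T@(np.array([x,y,z])-p)).round(1),np.degrees(Ro.from_matrix(R.T@G).as_rotvec()).round(2))
E
python3 -m handwheel '[[[-421,-233,0,0,0,67.4,85],[-421,-233,0,0,0,67.4,85],[-421,-233,0,0,0,67.4,85],[-421,-233,0,0,0,67.4,85],[-421,-233,0,0,0,67.4,85],[-421,-233,0,0,0,67.4,85],[-421,-233,0,0,0,67.4,85],[-421,-233,0,0,0,67.4,85]]]'
python3 go.py .545 .2733 .2 2.9
```

```text
time: 1.05
ee_pos: [0.4926, 0.3334, 0.2313]
tool_rot: [[-0.045, 0.999, -0.0], [0.999, 0.045, -0.0], [-0.0, -0.0, -1.0]]
ft_force: [0.8, 0.0, -0.0]
gripper_width: 0.0852
t 1.05 p [0.4926 0.3334 0.2313] F [ 0.8  0.  -0. ] w 0.0852 yawY 2.58 zax [-0. -0. -1.] q [-0.99  0.36  0.38  1.77 -0.15  1.04 -0.52]
[-62.4  49.7  31.4] [-0.    0.02 -0.32]
```

```bash
python3 -m handwheel '[[[-62,50,20,0,0,-0.3,85],[-62,50,20,0,0,-0.3,85],[-62,50,20,0,0,-0.3,85],[-62,50,20,0,0,-0.3,85]]]'
python3 - <<'E'
from h import *
import pickle
w=grab("wrist",2);t=grab("top",2);pickle.dump((w,t),open("v1.pkl","wb"))
crop(t,180,160,260,280,5,"ts2")
E
python3 go.py .545 .2733 .101 2.9
```

```text
time: 1.45
ee_pos: [0.5454, 0.2732, 0.2111]
tool_rot: [[-0.049, 0.999, -0.001], [0.999, 0.049, -0.001], [-0.001, -0.001, -1.0]]
ft_force: [-0.5, 0.2, 0.3]
gripper_width: 0.085
t 1.55 p [0.5445 0.2754 0.2114] F [-0.6 -0.2  1.2] w 0.085 yawY 3.0 zax [-0.     0.001 -1.   ] q [-0.87  0.41  0.39  1.76 -0.18  1.01 -0.36]
[ -2.2   0.5 110.4] [-0.03 -0.03  0.1 ]
```

View pics/wrist2.png

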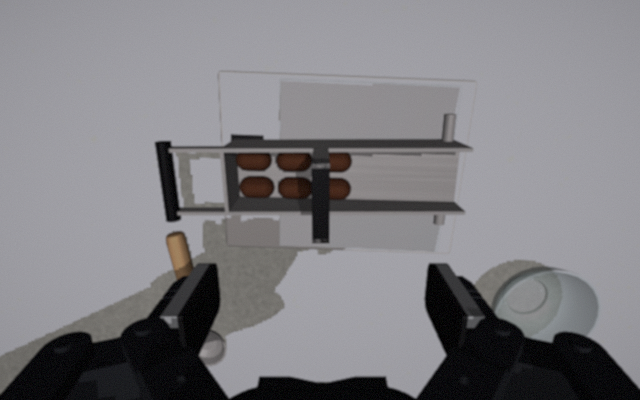

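```bash
python3 - <<'E'
from h import *
import pickle
w,t=pickle.load(open("v1.pkl","rb"))
g=cv2.cvtColor(w["frame"],cv2.COLOR_RGB2GRAY)
crop(w,150,60,490,260,2.3,"w2c")
for n,p,z in [("hTop1",(320.5,164),.1285),("hTop2",(320.5,241),.1285),("tail1",(163.5,143),.0705),("tail2",(173,220),.0705),("pinA",(449,114),.0355),("pinB",(439,223),.0355)]:
    print(n,onz(w,*p,z).round(4))
E
```

```text
hTop1 [0.5429 0.3025 0.1285]
hTop2 [0.5454 0.2486 0.1285]
tail1 [0.4184 0.3005 0.0705]
tail2 [0.4207 0.2352 0.0705]
pinA [0.6528 0.3314 0.0355]
pinB [0.6592 0.2299 0.0355]
```

View pics/w2c.png

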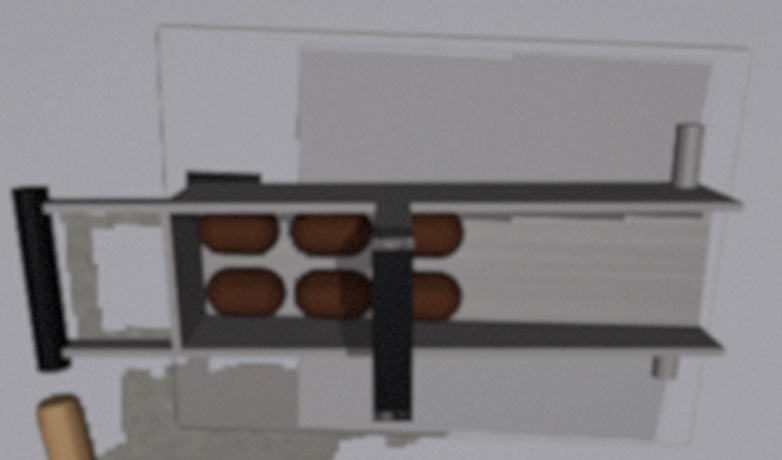

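```bash
python3 -m handwheel '[[[-1,0,40,0,0,0,85],[-1,0,80,0,0,0,85],[-1,0,105,0,0,0,85],[-1,0,110,0,0,0,85],[-1,0,110,0,0,0,85],[-1,0,110,0,0,0,60]]]'
python3 -m handwheel '[[[0,0,0,0,0,0,0],[0,0,0,0,0,0,0],[0,0,0,0,0,0,0],[0,0,0,0,0,0,0],[0,0,0,0,0,0,0],[0,0,0,0,0,0,0]]]'
python3 go.py .5445 .2745 .101 3.1
```

```text
time: 2.15
ee_pos: [0.5452, 0.2757, 0.1031]
tool_rot: [[-0.053, 0.999, 0.002], [0.999, 0.053, 0.002], [0.002, 0.002, -1.0]]
ft_force: [0.8, 0.3, -0.1]
gripper_width: 0.073
time: 2.75
ee_pos: [0.5453, 0.2759, 0.1037]
tool_rot: [[-0.053, 0.999, 0.002], [0.999, 0.053, 0.003], [0.003, 0.002, -1.0]]
ft_force: [-2.1, -0.3, 6.6]
gripper_width: 0.0108
t 2.75 p [0.5453 0.2759 0.1037] F [-2.1 -0.3  6.6] w 0.0108 yawY 3.06 zax [ 0.002  0.003 -1.   ] q [-0.83  0.54  0.34  1.84 -0.24  0.8  -0.3 ]
[-1.3 -0.9  2.6] [ 0.11 -0.15 -0.04]
```

```bash
python3 -m handwheel '[[[0,0,-3,0,0,0,0],[0,0,-8,0,0,0,0],[0,0,-16,0,0,0,0],[0,0,-28,0,0,0,0],[0,0,-42,0,0,0,0],[0,0,-57,0,0,0,0],[0,0,-72,0,0,0,0],[0,0,-87,0,0,0,0]]]'
python3 -m handwheel '[[[0,0,-13,0,0,0,0],[0,0,-27,0,0,0,0],[0,0,-39,0,0,0,0],[0,0,-48,0,0,0,0],[0,0,-54,0,0,0,0],[0,0,-57,0,0,0,0]]]'
python3 go.py .5875 -.063 .245 -91.8
python3 - <<'E'
from h import *
w=grab("wrist",3);s=grab("scene",3)
E
```

```text
time: 3.55
ee_pos: [0.5453, 0.2757, 0.1924]
tool_rot: [[-0.053, 0.999, 0.002], [0.999, 0.053, 0.003], [0.003, 0.003, -1.0]]
ft_force: [-0.5, -0.8, -4.5]
gripper_width: 0.0109
time: 4.15
ee_pos: [0.5452, 0.2755, 0.2498]
tool_rot: [[-0.053, 0.999, 0.003], [0.999, 0.053, 0.003], [0.003, 0.003, -1.0]]
ft_force: [0.4, -0.1, -5.1]
gripper_width: 0.0113
t 4.15 p [0.5452 0.2755 0.2498] F [ 0.4 -0.1 -5.1] w 0.0113 yawY 3.06 zax [ 0.003  0.003 -1.   ] q [-0.88  0.37  0.4   1.72 -0.16  1.08 -0.37]
[-340.3   24.1    3.8] [-3.000e-02 -2.600e-01  9.486e+01]
```

View pics/wrist3.png

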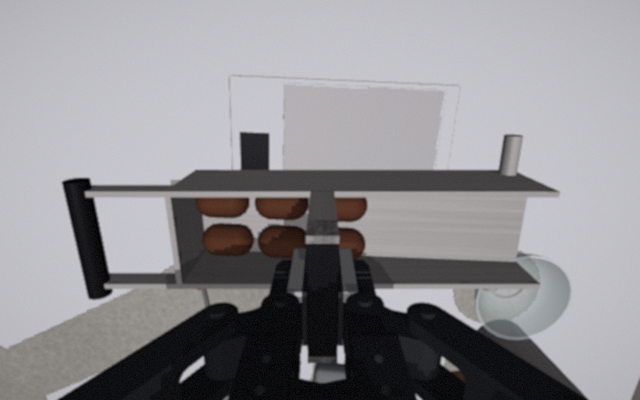

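View pics/scene3.png

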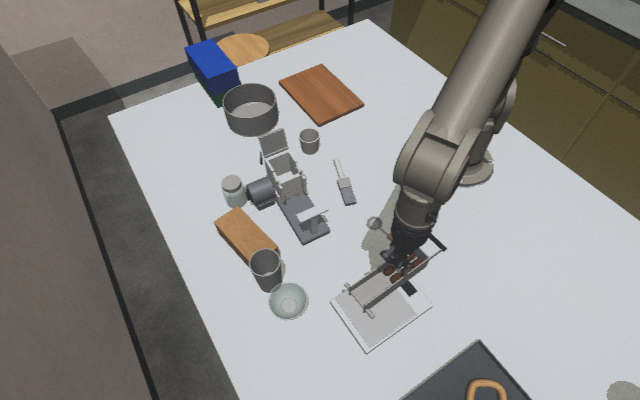

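The scoop is held level, it weighs about 5 N, and all six nuts are aboard. Next is the carry, turning it as it goes.

```bash
python3 -m handwheel '[[[-4,0,0,0,0,1,0],[-12,1,0,0,0,3,0],[-25,2,0,0,0,7,0],[-40,3,0,0,0,11,0],[-56,4,0,0,0,15,0],[-72,5,0,0,0,20,0],[-88,6,0,0,0,25,0],[-104,7,0,0,0,30,0]]]'
python3 go.py .5926 -.064 .247 -91.8
```

```text
time: 5.05
ee_pos: [0.5576, 0.1703, 0.2488]
tool_rot: [[0.459, 0.889, 0.002], [0.889, -0.459, 0.003], [0.003, 0.0, -1.0]]
ft_force: [0.4, -0.5, -4.6]
gripper_width: 0.0109
t 5.05 p [0.5576 0.1703 0.2488] F [ 0.4 -0.5 -4.6] w 0.0109 yawY -27.29 zax [ 0.002  0.003 -1.   ] q [-0.83  0.34  0.55  1.79 -0.2   1.06 -0.69]
[-192.2  138.6    1.3] [-0.08 -0.17 64.51]
```

```bash
python3 -m handwheel '[[[-14,10,0,0,0,5,0],[-28,20,0,0,0,10,0],[-42,30,0,0,0,15,0],[-56,41,0,0,0,20,0],[-70,51,0,0,0,25,0],[-84,61,0,0,0,30,0],[-98,71,0,0,0,35,0],[-111,80,0,0,0,39,0]]]'
python3 go.py .5926 -.064 .247 -91.8
```

```text
time: 5.85
ee_pos: [0.5775, 0.0332, 0.2483]
tool_rot: [[0.918, 0.396, 0.001], [0.396, -0.918, 0.002], [0.002, -0.001, -1.0]]
ft_force: [0.2, 0.7, -3.4]
gripper_width: 0.0106
t 5.85 p [0.5775 0.0332 0.2483] F [ 0.2  0.7 -3.4] w 0.0106 yawY -66.65 zax [ 0.001  0.002 -1.   ] q [-0.73  0.36  0.74  1.81 -0.28  1.07 -1.06]
[-24.7  95.2   1.1] [-0.11 -0.11 25.15]
```

```bash
python3 -m handwheel '[[[-4,15,0,0,0,4,0],[-8,30,0,0,0,8,0],[-12,45,0,0,0,12,0],[-15,59,0,0,0,16,0],[-19,72,0,0,0,19,0],[-22,83,0,0,0,22,0],[-24,91,0,0,0,24,0],[-25,95,0,0,0,25,0]]]'
python3 -m handwheel '[[[0,0,0,0,0,0,0]]]' >/dev/null
python3 go.py .5926 -.064 .247 -91.8
python3 - <<'E'
from h import *
import pickle
t=grab("top",4);s=grab("scene",4);w=grab("wrist",4);pickle.dump((t,s,w),open("v4.pkl","wb"))
crop(t,300,140,460,260,5,"t4");crop(s,230,110,360,250,4,"s4")
E
```

```text
time: 6.65
ee_pos: [0.5922, -0.0649, 0.2481]
tool_rot: [[1.0, -0.031, 0.001], [-0.031, -1.0, 0.002], [0.001, -0.002, -1.0]]
ft_force: [-0.2, 0.4, -3.9]
gripper_width: 0.0111
t 6.75 p [ 0.5922 -0.0653  0.248 ] F [ 0.6 -0.  -4.3] w 0.0108 yawY -91.86 zax [ 0.001  0.002 -1.   ] q [-0.62  0.43  0.85  1.77 -0.36  1.1  -1.26]
[ 0.3 -1.3  1.1] [-0.1  -0.07 -0.06]
```

View pics/t4.png

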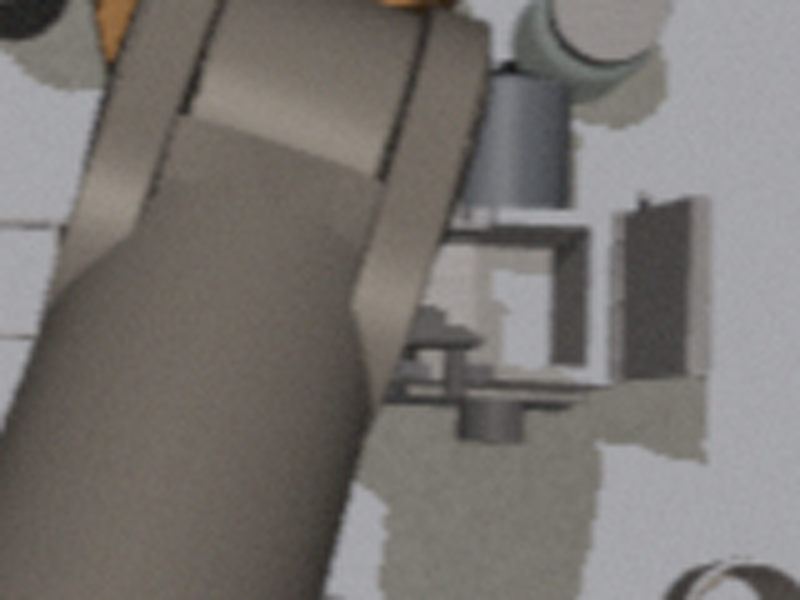

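View pics/s4.png

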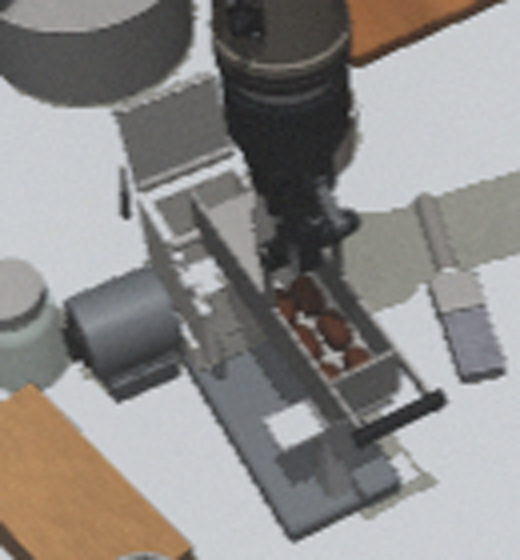

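View pics/wrist4.png

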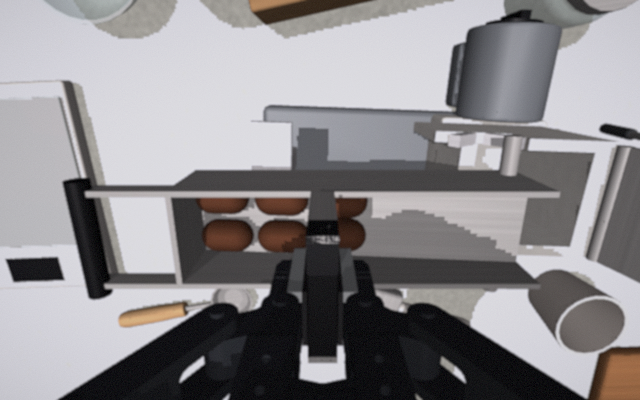

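```bash
python3 - <<'E'
from h import *
import pickle
t,s,w=pickle.load(open("v4.pkl","rb"))
crop(w,400,90,640,270,3.3,"w4c")
a=readout.get_obs()["ee_pos"]
print("pin tips", onz(w,512,137,.1798), onz(w,510,172,.1798))
for P in [(.588+.043,-.176,.135),(.588+.043,-.176-.021,.148),(.588+.043,-.176+.021,.148),(.588+.035,-.176,.135)]: print(P,proj(w,P),proj(s,P))
E
```

```text
pin tips [ 0.63648135 -0.17588658  0.1798    ] [ 0.61539656 -0.17742357  0.1798    ]
(0.631, -0.176, 0.135) [479.44023903 135.60888321] [276.33058382 180.1735042 ]
(0.631, -0.19699999999999998, 0.148) [518.7851502  137.37725507] [272.51001036 172.95265114]
(0.631, -0.155, 0.148) [456.17240436 139.27382235] [279.2509485  182.03254275]
(0.623, -0.176, 0.135) [478.29039903 146.83495633] [278.64450052 179.04200312]
```

View pics/w4c.png

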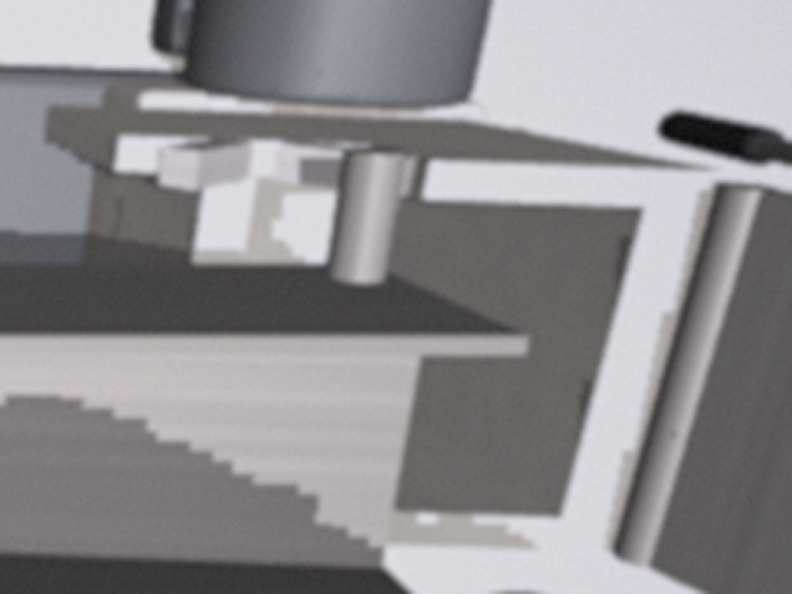

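```bash
python3 -m handwheel '[[[0,-1,4,0,0,0,0],[0,-1,10,0,0,0,0],[0,-1,18,0,0,0,0],[0,-1,25,0,0,0,0],[0,-1,32,0,0,0,0],[0,-1,37,0,0,0,0],[0,-1,39,0,0,0,0],[0,-1,39,0,0,0,0]]]'
python3 - <<'E'
from h import *
s=grab("scene",5);w=grab("wrist",5)
crop(w,400,90,640,270,3.3,"w5c");crop(s,230,110,360,250,4,"s5")
E
python3 go.py .5926 -.064 .203 -91.8
```

```text
time: 7.7
ee_pos: [0.5922, -0.0632, 0.2087]
tool_rot: [[1.0, -0.03, 0.001], [-0.03, -1.0, 0.002], [0.001, -0.002, -1.0]]
ft_force: [0.4, -0.4, -4.4]
gripper_width: 0.0105
t 7.8 p [ 0.5925 -0.0633  0.2092] F [ 0.5 -0.2 -3.8] w 0.011 yawY -91.74 zax [ 0.002  0.002 -1.   ] q [-0.6   0.47  0.82  1.81 -0.4   1.03 -1.23]
[0.1 0.7 6.2] [-0.13 -0.09  0.06]
```

View pics/w5c.png

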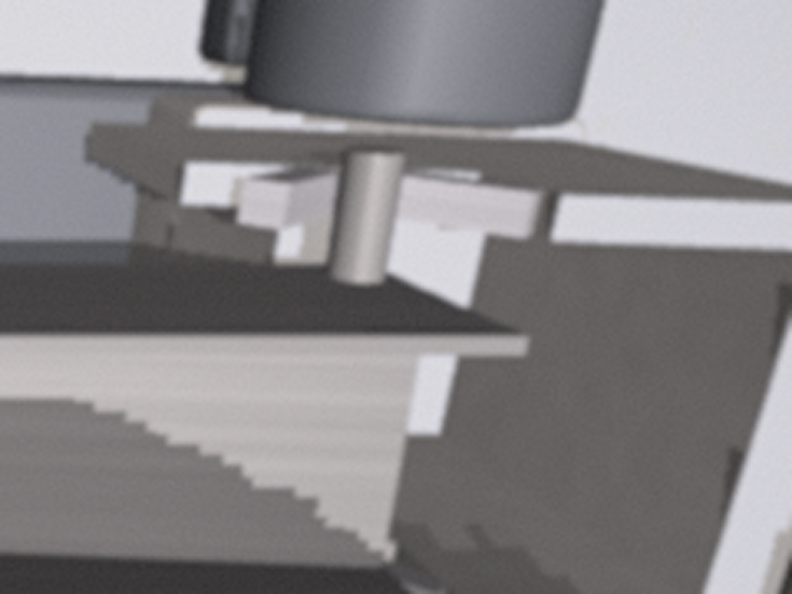

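View pics/s5.png

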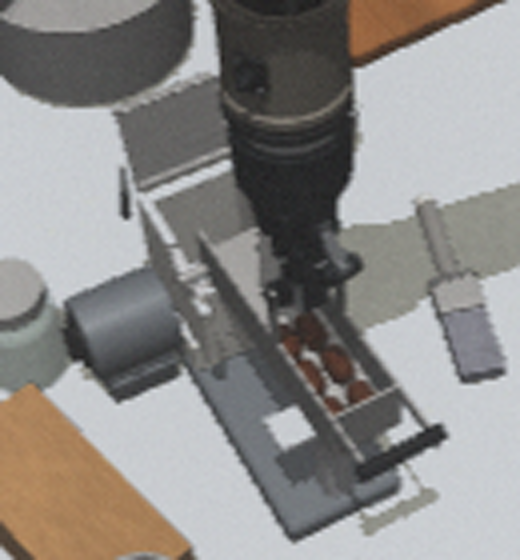

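```bash
python3 -m handwheel '[[[0,1,2,0,0,0,0],[0,1,3,0,0,0,0],[0,1,4,0,0,0,0],[0,1,4,0,0,0,0]]]'
python3 -m handwheel '[[[0,0,1,0,0,0,0],[0,0,2,0,0,0,0],[0,0,2,0,0,0,0]]]'
python3 go.py .5926 -.064 .203 -91.8
```

```text
time: 8.2
ee_pos: [0.5924, -0.0643, 0.2051]
tool_rot: [[1.0, -0.03, 0.002], [-0.03, -1.0, 0.002], [0.001, -0.002, -1.0]]
ft_force: [-0.2, -0.3, -4.0]
gripper_width: 0.0109
time: 8.5
ee_pos: [0.5927, -0.0645, 0.2034]
tool_rot: [[1.0, -0.03, 0.002], [-0.03, -1.0, 0.002], [0.002, -0.002, -1.0]]
ft_force: [-0.4, 0.2, -2.2]
gripper_width: 0.0104
t 8.5 p [ 0.5927 -0.0645  0.2034] F [-0.4  0.2 -2.2] w 0.0104 yawY -91.75 zax [ 0.002  0.002 -1.   ] q [-0.59  0.48  0.81  1.82 -0.41  1.02 -1.22]
[-0.1 -0.5  0.4] [-0.11 -0.12  0.05]
```

Force is easing, so contact is beginning at the expected height.

```bash
python3 -m handwheel '[[[0,0,1,0,0,0,0],[0,0,1,0,0,0,0],[0,0,1,0,0,0,0]]]'
python3 -m handwheel '[[[0,0,1,0,0,0,0],[0,0,1,0,0,0,0],[0,0,1,0,0,0,0]]]'
python3 - <<'E'
from h import *
s=grab("scene",6);w=grab("wrist",6)
crop(s,230,110,360,250,4,"s6")
E
python3 go.py .5926 -.064 .203 -91.8
```

```text
time: 8.8
ee_pos: [0.593, -0.0646, 0.2033]
tool_rot: [[1.0, -0.031, 0.003], [-0.031, -1.0, 0.003], [0.003, -0.003, -1.0]]
ft_force: [-2.3, 0.7, 4.9]
gripper_width: 0.0109
time: 9.1
ee_pos: [0.5931, -0.0647, 0.2033]
tool_rot: [[1.0, -0.031, 0.003], [-0.031, -1.0, 0.003], [0.003, -0.003, -1.0]]
ft_force: [-3.3, 2.1, 6.8]
gripper_width: 0.0104
t 9.2 p [ 0.5931 -0.0647  0.2033] F [-3.1  0.8  5.5] w 0.0112 yawY -91.77 zax [ 0.003  0.003 -1.   ] q [-0.59  0.48  0.81  1.82 -0.41  1.02 -1.22]
[-0.6 -0.6  0.3] [-0.19 -0.19  0.03]
```

View pics/wrist6.png

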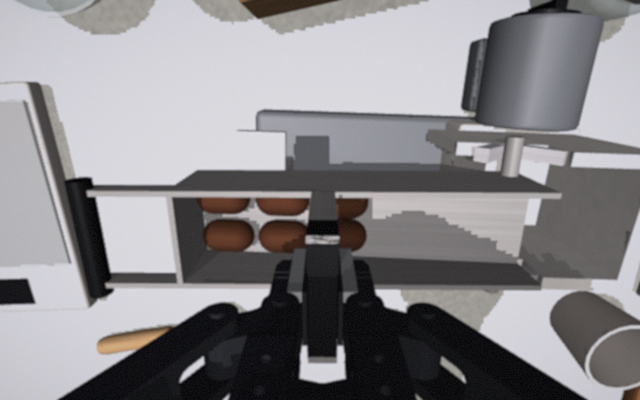

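View pics/s6.png

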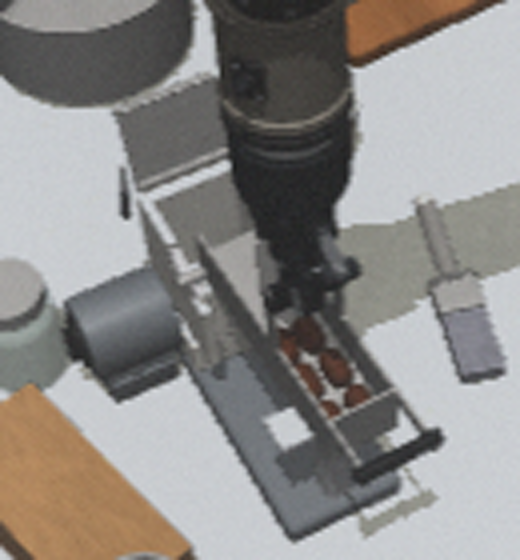

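```bash
python3 -m handwheel '[[[0,0,0,0,0,0,14],[0,0,0,0,0,0,18],[0,0,0,0,0,0,30],[0,0,0,0,0,0,45],[0,0,0,0,0,0,60],[0,0,-10,0,0,0,60],[0,0,-40,0,0,0,60],[0,0,-80,0,0,0,60]]]'
python3 - <<'E'
from h import *
import pickle
s=grab("scene",7);w=grab("wrist",7);t=grab("top",7);pickle.dump((s,w,t),open("v7.pkl","wb"))
crop(s,230,110,360,250,4,"s7")
E
python3 go.py .5931 -.0647 .28 -91.8
```

```text
time: 10.0
ee_pos: [0.5918, -0.0648, 0.2834]
tool_rot: [[1.0, -0.031, 0.0], [-0.031, -1.0, 0.003], [-0.0, -0.003, -1.0]]
ft_force: [0.9, 1.3, 1.5]
gripper_width: 0.0601
t 10.15 p [ 0.5945 -0.0656  0.2866] F [ 0.5  0.4 -0.3] w 0.0599 yawY -91.79 zax [ 0.009  0.004 -1.   ] q [-0.64  0.39  0.87  1.73 -0.33  1.16 -1.28]
[-1.5 -0.9  6.5] [-0.22 -0.52  0.01]
```

View pics/wrist7.png

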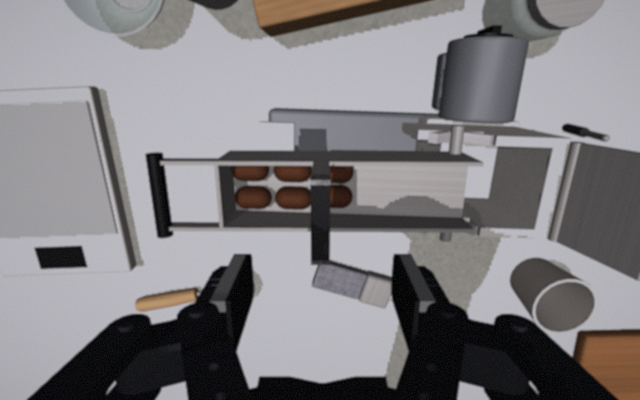

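View pics/s7.png

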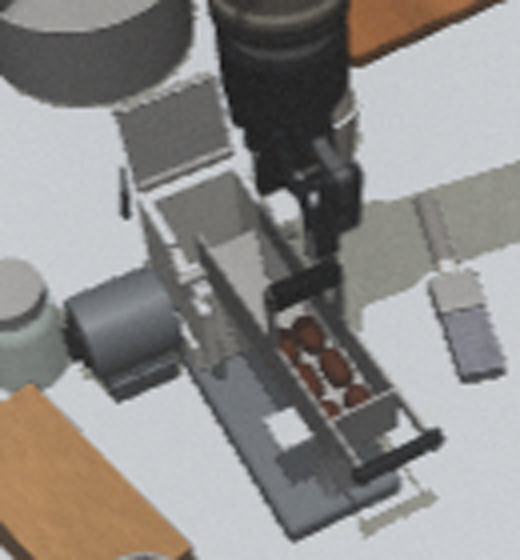

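```bash
python3 - <<'E'
from h import *
import pickle
s,w,t=pickle.load(open("v7.pkl","rb"))
g=w["frame"].max(2)
m=(g[140:245,140:180]<45).astype(np.uint8)
n,l,st,c=cv2.connectedComponentsWithStats(m);k=1+st[1:,4].argmax();print(st[k],c[k]+[140,140])
print("tail",onz(w,*(c[k]+[140,140]),.170),"ends",onz(w,155,155,.17),onz(w,165,236,.17))
print("pins",onz(w,458,126,.135),onz(w,446.5,239,.135))
print("hand",onz(w,320,187,.228),onz(w,320,262,.228))
E
```

```text
[   7   14   26   83 1115] [159.04573991 194.17399103]
tail [0.59682142 0.06110698 0.17      ] ends [0.62732932 0.05904396 0.17      ] [0.56185528 0.06215691 0.17      ]
pins [ 0.63755737 -0.17799872  0.135     ] [ 0.53659267 -0.17562417  0.135     ]
hand [ 0.61480318 -0.06448002  0.228     ] [ 0.56510821 -0.06279478  0.228     ]
```

```bash
python3 -m handwheel '[[[1,-30,0,0,0,0,36],[1,-70,0,0,0,0,36],[1,-110,0,0,-0.4,0,36],[1,-127,10,-0.2,-0.5,0,36],[1,-127,40,-0.2,-0.5,0,36],[1,-127,50,-0.2,-0.5,0,36],[1,-127,50,-0.2,-0.5,0,36]]]'
python3 - <<'E'
from h import *
import pickle
w=grab("wrist",8);pickle.dump(w,open("v8.pkl","wb"))
E
python3 go.py .596 .0609 .152 -91.9
```

```text
time: 10.85
ee_pos: [0.5984, 0.0604, 0.2351]
tool_rot: [[0.999, -0.033, -0.004], [-0.033, -0.999, -0.001], [-0.004, 0.001, -1.0]]
ft_force: [0.1, -1.0, 0.3]
gripper_width: 0.0362
t 10.9 p [0.5994 0.0601 0.2366] F [-0.1  0.5  0.8] w 0.0357 yawY -91.9 zax [-0.001 -0.001 -1.   ] q [-0.81  0.45  0.82  1.77 -0.37  1.09 -1.46]
[-3.3 -0.8 84.6] [ 0.05  0.07 -0.  ]
```

View pics/wrist8.png

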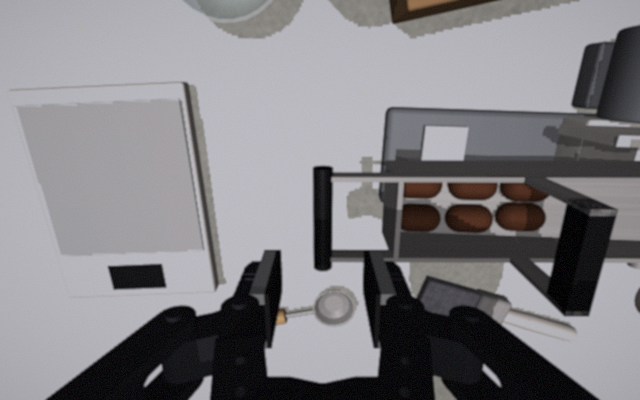

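```bash
python3 - <<'E'
from h import *
import pickle
w=pickle.load(open("v8.pkl","rb"));print(onz(w,322.5,168,.17),onz(w,323,269,.17))
E
python3 -m handwheel '[[[-3,-1,30,0,0,0,36],[-3,-1,60,0,0,0,36],[-3,-1,78,0,0,0,36],[-3,-1,84,0,0,0,36],[-3,-1,85,0,0,0,36],[-3,-1,85,0,0,0,36]]]'
python3 go.py .596 .0609 .152 -91.9
```

```text
[0.62794728 0.06002246 0.17      ] [0.56062105 0.0618848  0.17      ]
time: 11.5
ee_pos: [0.5973, 0.0606, 0.153]
tool_rot: [[0.999, -0.034, 0.001], [-0.034, -0.999, -0.001], [0.001, 0.001, -1.0]]
ft_force: [0.1, 0.3, 0.5]
gripper_width: 0.0366
t 11.5 p [0.5973 0.0606 0.153 ] F [0.1 0.3 0.5] w 0.0366 yawY -91.94 zax [ 0.001 -0.001 -1.   ] q [-0.76  0.54  0.76  1.85 -0.46  0.93 -1.4 ]
[-1.4 -0.3  1. ] [ 0.03 -0.05 -0.04]
```

```bash
python3 -m handwheel '[[[0,0,0,0,0,0,0],[0,0,0,0,0,0,0],[0,0,0,0,0,0,0],[0,0,0,0,0,0,0]]]'
python3 go.py .5973 .0606 .153 -91.9
python3 - <<'E'
import numpy as np
for th in range(0,44,2):
    a=np.radians(8.4+th);print(th,"fwd %.1f up %.1f"%(237-239.6*np.cos(a),239.6*np.sin(a)-35))
E
```

```text
time: 11.9
ee_pos: [0.5982, 0.0607, 0.1539]
tool_rot: [[0.999, -0.034, 0.003], [-0.034, -0.999, -0.0], [0.003, 0.0, -1.0]]
ft_force: [0.5, -0.3, 4.7]
gripper_width: 0.0101
t 11.9 p [0.5982 0.0607 0.1539] F [ 0.5 -0.3  4.7] w 0.0101 yawY -91.94 zax [ 0.003 -0.    -1.   ] q [-0.76  0.54  0.76  1.85 -0.46  0.93 -1.4 ]
[-0.9  0.1  0.9] [ 0.   -0.16 -0.04]
0 fwd -0.0 up 0.0
2 fwd 1.3 up 8.3
4 fwd 3.0 up 16.5
6 fwd 4.9 up 24.6
8 fwd 7.1 up 32.6
10 fwd 9.6 up 40.6
12 fwd 12.4 up 48.5
14 fwd 15.5 up 56.3
16 fwd 18.8 up 64.0
18 fwd 22.4 up 71.5
20 fwd 26.2 up 79.0
22 fwd 30.3 up 86.2
24 fwd 34.7 up 93.4
26 fwd 39.3 up 100.4
28 fwd 44.1 up 107.2
30 fwd 49.2 up 113.8
32 fwd 54.5 up 120.3
34 fwd 60.1 up 126.6
36 fwd 65.8 up 132.6
38 fwd 71.8 up 138.5
40 fwd 77.9 up 144.2
42 fwd 84.3 up 149.6
```

```bash
python3 -m handwheel '[[[0,1,-4,0,0,0,0],[0,1.3,-8.3,0,0,0,0],[0,3,-16.5,0,0,0,0],[0,4.9,-24.6,0,0,0,0],[0,7.1,-32.6,0,0,0,0],[0,9.6,-40.6,0,0,0,0],[0,9.6,-40.6,0,0,0,0]]]'
python3 - <<'E'
from h import *
s=grab("scene",9);w=grab("wrist",9)
crop(s,230,110,360,250,4,"s9")
E
python3 go.py .5982 .0511 .1945 -91.9
```

```text
time: 12.6
ee_pos: [0.5984, 0.0506, 0.1959]
tool_rot: [[0.999, -0.035, 0.005], [-0.035, -0.999, 0.0], [0.005, -0.001, -1.0]]
ft_force: [0.6, -0.7, -4.0]
gripper_width: 0.0098
t 12.7 p [0.5978 0.0513 0.1946] F [ 0.2 -0.8 -4.6] w 0.0097 yawY -91.94 zax [ 0.003  0.    -1.   ] q [-0.77  0.49  0.79  1.82 -0.41  1.   -1.41]
[0.5 0.2 0.1] [-0.03 -0.17 -0.04]
```

View pics/wrist9.png

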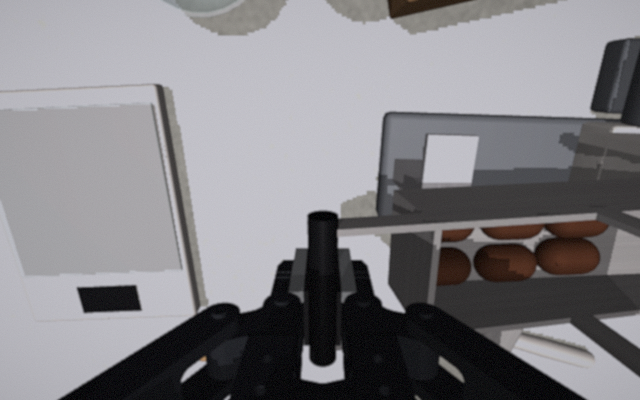

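View pics/s9.png

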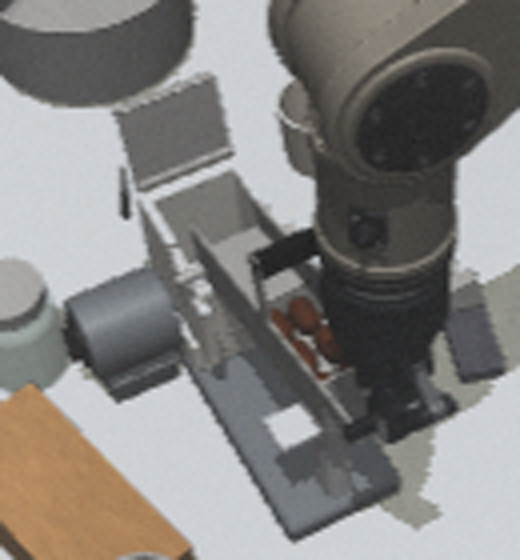

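```bash
cat > sc.py <<'E'
from h import *
N=np.array([.587,-.1765,.135]);X=np.array([-.035,-.9994,0]);Y=np.array([.9994,-.035,0]);Zw=np.array([0,0,1.])
def sp(x,y,z,th,lift=0):  # relative to pins' line
    a=np.radians(th);xx=x*np.cos(a)+z*np.sin(a);zz=-x*np.sin(a)+z*np.cos(a)
    return N+X*xx+Y*y+Zw*(zz+lift)
E
python3 - <<'E'
from sc import *
s=vision.get_image("scene");C=lambda p:((p-np.array([230,110])+.5)*4-.5).round(0)
for th,l in [(0,0),(10,0),(0,40)]:
    print(th,l,"hL",C(proj(s,sp(-112,28,85,th,l)/1 if 0 else sp(-.112,.028,.085,th,l/1000))),"pinL",C(proj(s,sp(0,.052,0,th,l/1000))),"noseTopL",C(proj(s,sp(.008,.028,.038,th,l/1000))),"tailL",C(proj(s,sp(-.237,.033,.035,th,l/1000))))
w=vision.get_image("wrist")
for th,l in [(10,0),(0,40)]:
    print("rear wall top L,R",proj(w,sp(-.192,.028,.038,th,l/1000)),proj(w,sp(-.192,-.028,.038,th,l/1000)), proj(w,sp(-.237,.033,.035,th,l/1000)))
crop(s,250,140,330,200,8,"s9b")
E
```

```text
0 0 hL [267. 302.] pinL [176. 285.] noseTopL [194. 232.] tailL [355. 478.]
10 0 hL [254. 269.] pinL [176. 285.] noseTopL [191. 228.] tailL [346. 434.]
0 40 hL [263. 264.] pinL [170. 251.] noseTopL [188. 196.] tailL [354. 446.]
rear wall top L,R [440.63162951 223.23067703] [427.70571951 341.55960582] [326.76376927 215.47214885]
rear wall top L,R [421.25055814 230.40435309] [409.91675303 353.32731888] [301.12050653 214.84906804]
```

View pics/s9b.png

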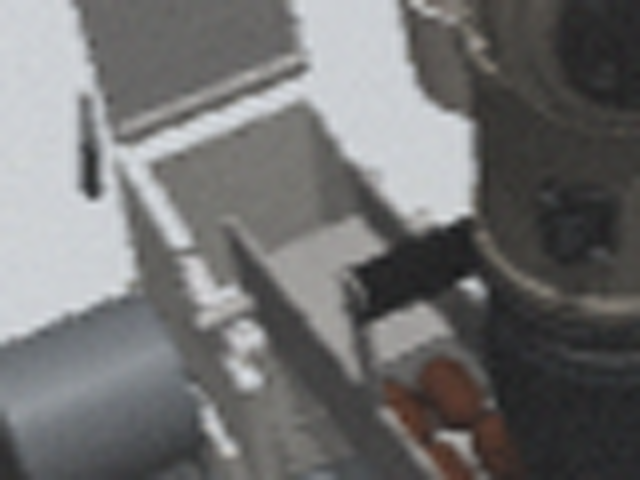

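```bash
python3 -m handwheel '[[[0,2.8,-7.9,0,0,0,0],[0,5.9,-15.7,0,0,0,0],[0,9.2,-23.4,0,0,0,0],[0,12.8,-30.9,0,0,0,0],[0,16.6,-38.4,0,0,0,0],[0,18.6,-42,0,0,0,0],[0,20.7,-45.6,0,0,0,0],[0,20.7,-45.6,0,0,0,0]]]'
python3 go.py .5978 .0304 .2401 -91.9
```

```text
time: 13.6
ee_pos: [0.5972, 0.0309, 0.2404]
tool_rot: [[0.999, -0.033, 0.004], [-0.033, -0.999, 0.001], [0.003, -0.001, -1.0]]
ft_force: [0.6, 3.5, -1.3]
gripper_width: 0.0098
t 13.6 p [0.5972 0.0309 0.2404] F [ 0.6  3.5 -1.3] w 0.0098 yawY -91.91 zax [ 0.004  0.001 -1.   ] q [-0.77  0.44  0.83  1.78 -0.36  1.08 -1.42]
[0.6 0.5 0.3] [-0.05 -0.2  -0.01]
```

```bash
python3 -m handwheel '[[[0,2.2,-3.6,0,0,0,0],[0,4.4,-7.2,0,0,0,0],[0,6.7,-10.7,0,0,0,0],[0,9,-14.2,0,0,0,0],[0,11.4,-17.6,0,0,0,0],[0,13.8,-21,0,0,0,0],[0,13.8,-21,0,0,0,0],[0,13.8,-21,0,0,0,0]]]'
python3 - <<'E'
from sc import *
s=grab("scene",10);w=grab("wrist",10)
crop(s,230,110,360,250,4,"s10");C=lambda p:((p-np.array([230,110])+.5)*4-.5).round(0)
print(C(proj(s,sp(-.112,.028,.085,28))),C(proj(s,sp(.008,.028,.038,28))))
E
python3 go.py .5978 .0166 .2611 -91.9
```

```text
time: 14.4
ee_pos: [0.597, 0.0174, 0.2618]
tool_rot: [[0.999, -0.033, 0.004], [-0.033, -0.999, 0.001], [0.004, -0.002, -1.0]]
ft_force: [0.8, 4.9, 0.4]
gripper_width: 0.0101
[225. 210.] [185. 225.]
t 14.5 p [0.5969 0.0175 0.2616] F [0.6 5.7 0.2] w 0.0098 yawY -91.89 zax [ 0.004  0.001 -1.   ] q [-0.76  0.41  0.85  1.76 -0.34  1.12 -1.41]
[0.9 0.9 0.5] [-0.08 -0.23  0.01]
```

View pics/wrist10.png

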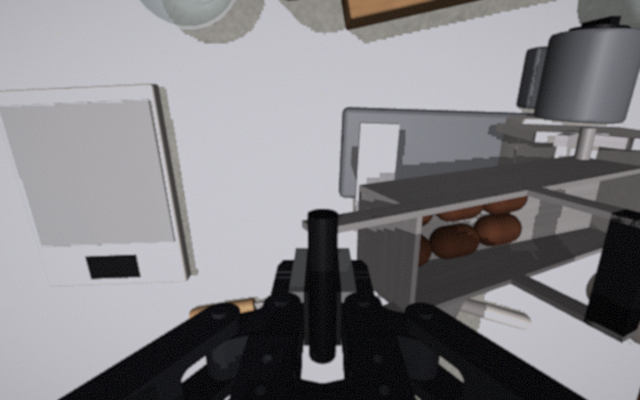

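View pics/s10.png

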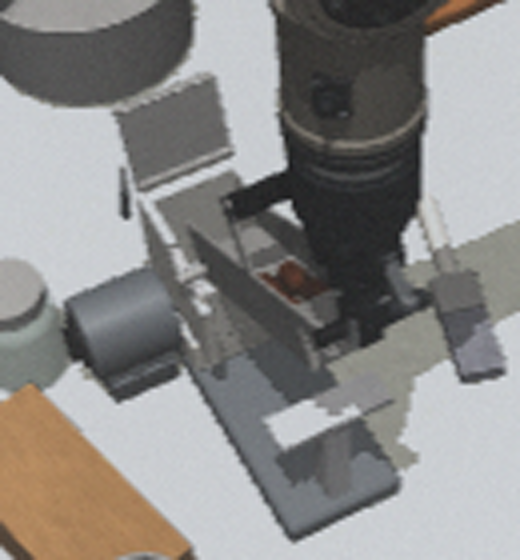

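```bash
python3 -m handwheel '[[[0,-1.5,-1,0,0,0,0],[0,1,-4,0,0,0,0],[0,3.5,-7.5,0,0,0,0],[0,6,-11,0,0,0,0],[0,8.7,-14,0,0,0,0],[0,11.5,-17,0,0,0,0],[0,14,-20,0,0,0,0],[0,14,-20,0,0,0,0]]]'
python3 - <<'E'
from sc import *
s=grab("scene",11);w=grab("wrist",11)
crop(s,230,110,360,250,4,"s11");C=lambda p:((p-np.array([230,110])+.5)*4-.5).round(0)
print(C(proj(s,sp(-.112,.028,.085,34))),C(proj(s,sp(.008,.028,.038,34))))
E
python3 go.py .5978 .0006 .2805 -91.9
```

```text
time: 15.3
ee_pos: [0.5966, 0.0028, 0.2822]
tool_rot: [[0.999, -0.034, 0.005], [-0.034, -0.999, 0.001], [0.005, -0.001, -1.0]]
ft_force: [-0.5, -0.3, -4.1]
gripper_width: 0.0097
[215. 192.] [184. 225.]
t 15.4 p [0.5964 0.0036 0.2816] F [-0.5  0.2 -4.5] w 0.0096 yawY -91.89 zax [ 0.004  0.001 -1.   ] q [-0.75  0.39  0.86  1.74 -0.33  1.16 -1.4 ]
[1.5 2.9 1.1] [-0.09 -0.23  0.01]
```

View pics/wrist11.png

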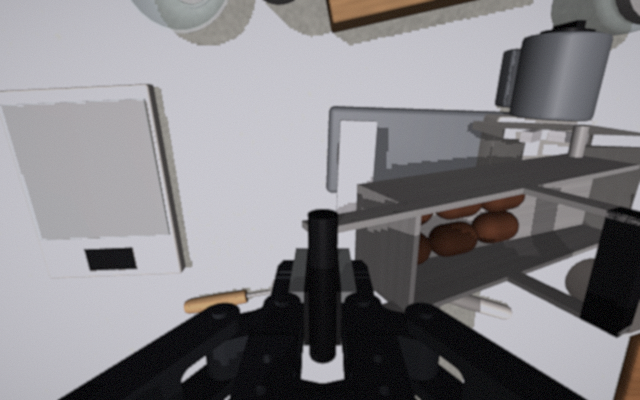

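View pics/s11.png

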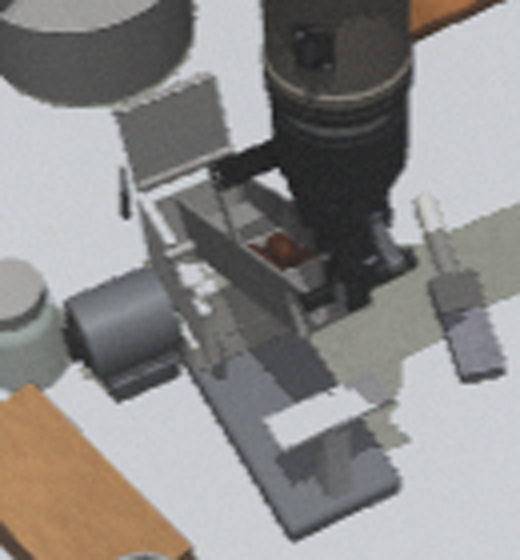

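```bash
python3 - <<'E'
from sc import *
s=vision.get_image("scene");w=vision.get_image("wrist")
crop(s,250,130,330,200,8,"s11b");crop(w,460,80,640,220,4,"w11b")
D=lambda p:((p-np.array([250,130])+.5)*8-.5).round(0)
E=lambda p:((p-np.array([460,80])+.5)*4-.5).round(0)
for th,l in [(28,0),(34,0),(28,.02),(31,.01)]:
  print(th,l,"scene h,nose,pin",D(proj(s,sp(-.112,.028,.085,th,l))),D(proj(s,sp(.008,.028,.038,th,l))),D(proj(s,sp(0,.052,0,th,l))),"wrist pin tip/root",E(proj(w,sp(0,.052,0,th,l))),E(proj(w,sp(0,.028,0,th,l))),"noseTop",E(proj(w,sp(.008,.028,.038,th,l))))
E
```

```text
28 0 scene h,nose,pin [291. 260.] [211. 290.] [193. 410.] wrist pin tip/root [367. 170.] [344. 290.] noseTop [576. 320.]
34 0 scene h,nose,pin [271. 224.] [208. 290.] [193. 410.] wrist pin tip/root [367. 170.] [344. 290.] noseTop [581. 317.]
28 0.02 scene h,nose,pin [285. 220.] [205. 255.] [186. 376.] wrist pin tip/root [433. 181.] [407. 309.] noseTop [664. 343.]
31 0.01 scene h,nose,pin [278. 222.] [207. 272.] [190. 393.] wrist pin tip/root [399. 175.] [374. 299.] noseTop [621. 329.]
```

View pics/s11b.png

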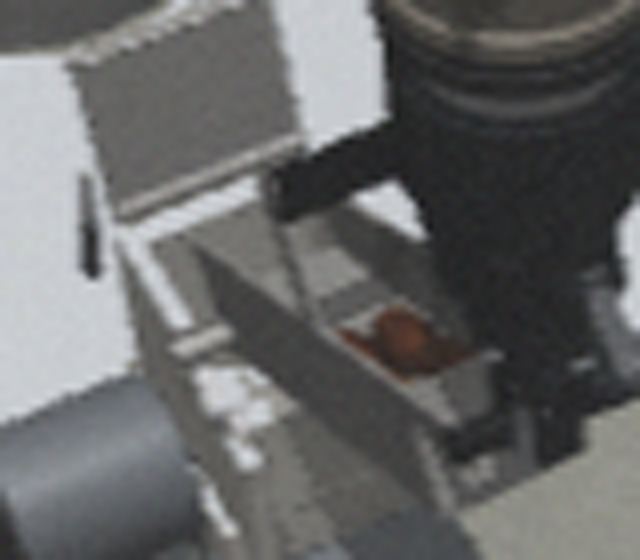

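View pics/w11b.png

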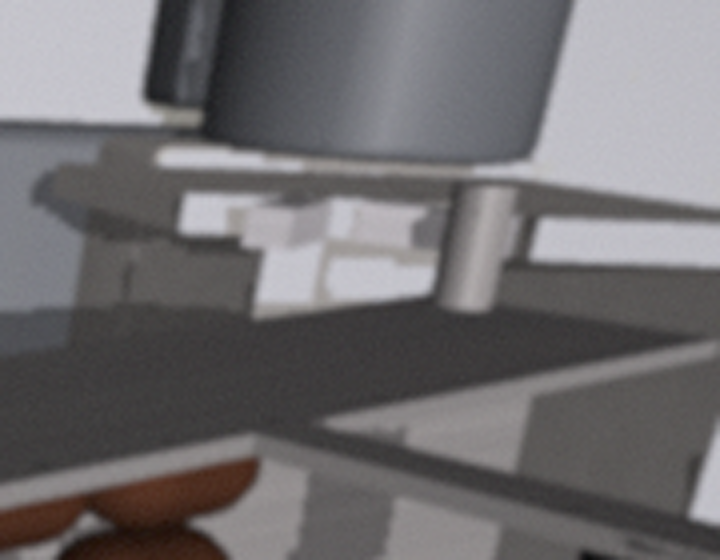

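The last step lifted the whole scoop instead of turning it. The bar stuck in the fingers and the pins are out of the notches, moved about 14 mm forward and 20 mm up. I'll put it back the same way, and after that turn the tool along with the scoop.

```bash
python3 -m handwheel '[[[0,-6,0,0,0,0,0],[0,-12,2,0,0,0,0],[0,-14,6,0,0,0,0],[0,-14,11,0,0,0,0],[0,-14,15,0,0,0,0],[0,-14,18,0,0,0,0],[0,-14,19,0,0,0,0],[0,-14,19,0,0,0,0]]]'
cat > look.py <<'E'
import sys
from sc import *
k=sys.argv[1];ths=[float(a) for a in sys.argv[2:]]
s=grab("scene",k);w=grab("wrist",k)
crop(s,250,130,330,200,8,"sb"+k);crop(w,440,80,640,220,4,"wb"+k)
D=lambda p:((p-np.array([250,130])+.5)*8-.5).round(0)
E=lambda p:((p-np.array([440,80])+.5)*4-.5).round(0)
for th in ths:
  print(th,"scene h,nose,pin",D(proj(s,sp(-.112,.028,.085,th))),D(proj(s,sp(.008,.028,.038,th))),D(proj(s,sp(0,.052,0,th))),"wrist pin tip/root",E(proj(w,sp(0,.052,0,th))),E(proj(w,sp(0,.028,0,th))),"noseTop",E(proj(w,sp(.008,.028,.038,th))))
E
python3 look.py 12 26 28
python3 go.py .597 .0175 .2616 -91.9
```

```text
time: 16.3
ee_pos: [0.5969, 0.0178, 0.2624]
tool_rot: [[0.999, -0.033, 0.004], [-0.033, -0.999, 0.002], [0.004, -0.002, -1.0]]
ft_force: [0.2, 0.4, -4.2]
gripper_width: 0.0102
26.0 scene h,nose,pin [297. 273.] [212. 291.] [193. 410.] wrist pin tip/root [585. 181.] [557. 309.] noseTop [820. 344.]
28.0 scene h,nose,pin [291. 260.] [211. 290.] [193. 410.] wrist pin tip/root [585. 181.] [557. 309.] noseTop [822. 343.]
t 16.4 p [0.5969 0.0178 0.2626] F [-0.6  0.4 -2.7] w 0.0097 yawY -91.88 zax [ 0.004  0.002 -1.   ] q [-0.76  0.41  0.85  1.76 -0.34  1.12 -1.41]
[0.1 0.3 1. ] [-0.09 -0.22  0.02]
```

View pics/sb12.png

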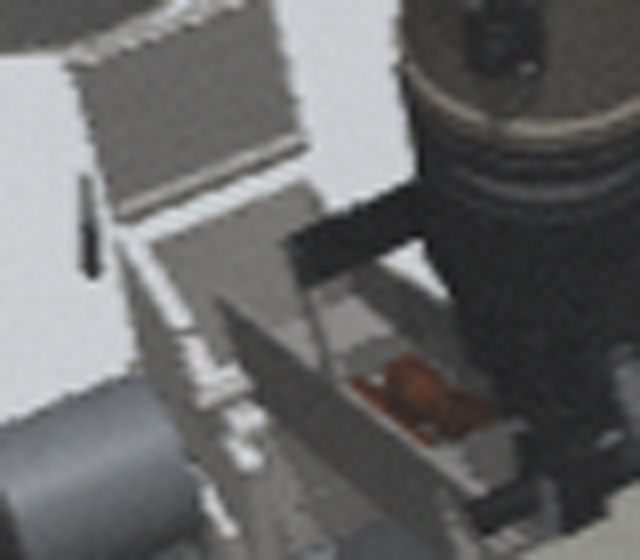

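View pics/wb12.png

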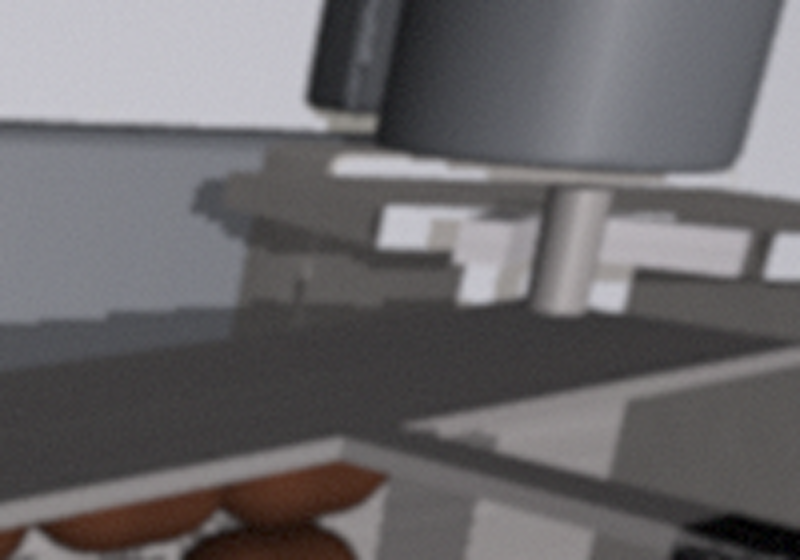

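```bash
python3 -m handwheel '[[[0,0,1,0,0,0,0],[0,2.2,-2.3,1,0,0,0],[0,4.5,-5.6,2,0,0,0],[0,6.8,-8.9,3,0,0,0],[0,9.1,-12.1,4,0,0,0],[0,9.1,-12.1,4,0,0,0]]]'
python3 look.py 13 30 32
python3 go.py .597 .0087 .2747 -91.9
```

```text
time: 17.0
ee_pos: [0.5973, 0.0079, 0.276]
tool_rot: [[0.999, -0.034, 0.009], [-0.034, -0.997, 0.073], [0.006, -0.074, -0.997]]
ft_force: [0.9, 3.7, -0.5]
gripper_width: 0.0095
30.0 scene h,nose,pin [284. 248.] [210. 290.] [193. 410.] wrist pin tip/root [587. 185.] [559. 312.] noseTop [822. 348.]
32.0 scene h,nose,pin [277. 236.] [209. 290.] [193. 410.] wrist pin tip/root [587. 185.] [559. 312.] noseTop [824. 347.]
t 17.1 p [0.5969 0.0087 0.2751] F [ 1.   4.1 -1.2] w 0.0099 yawY -91.86 zax [ 0.007  0.072 -0.997] q [-0.7   0.39  0.83  1.74 -0.39  1.15 -1.35]
[0.1 0.1 0.4] [-4.13 -0.27  0.03]
```

View pics/sb13.png

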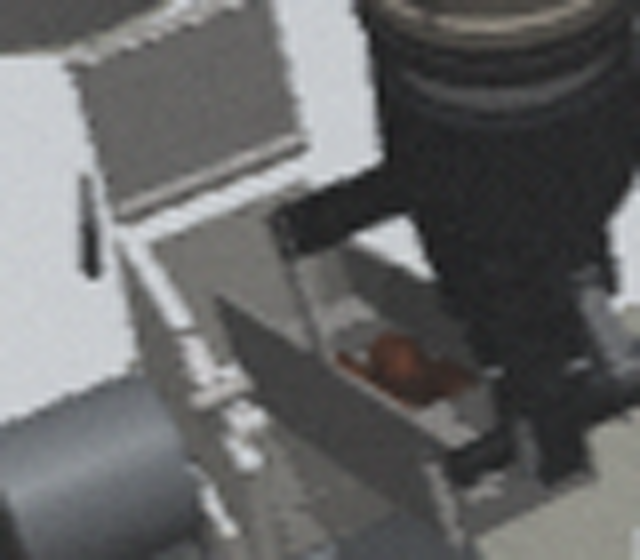

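View pics/wb13.png

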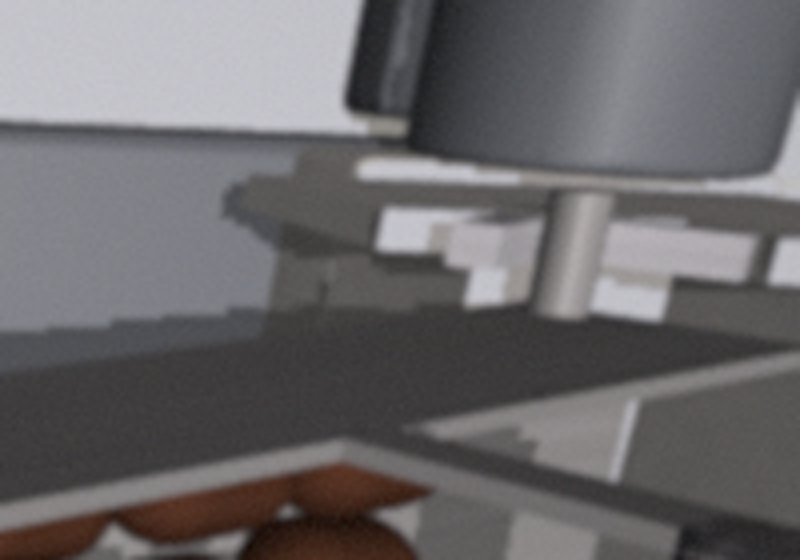

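```bash
cat > piv.py <<'E'
import sys
from sc import *
from scipy.spatial.transform import Rotation as Ro
o=readout.get_obs();R=o["tool_rot"];n=R.T@(N-o["ee_pos"])*1000;ax=R.T@Y
for d in map(float,sys.argv[1:]):
    Q=Ro.from_rotvec(np.radians(d)*ax).as_matrix();print(d,(n-Q@n).round(1),(d*ax).round(2))
E
python3 piv.py -4 -2 1 2 3 4 5 6 7 8
```

```text
-4.0 [-0.  -8.3 13.9] [-4.   -0.01 -0.02]
-2.0 [-0.  -4.3  6.9] [-2.   -0.01 -0.01]
1.0 [ 0.   2.2 -3.4] [1. 0. 0.]
2.0 [ 0.   4.5 -6.7] [2.   0.01 0.01]
3.0 [  0.    6.9 -10. ] [3.   0.01 0.01]
4.0 [  0.    9.3 -13.3] [4.   0.01 0.02]
5.0 [  0.   11.8 -16.5] [5.   0.01 0.02]
6.0 [  0.1  14.3 -19.7] [6.   0.02 0.03]
7.0 [  0.1  16.9 -22.8] [7.   0.02 0.03]
8.0 [  0.1  19.5 -25.9] [8.   0.02 0.04]
```

```bash
python3 -m handwheel '[[[0,2.2,-3.4,1,0,0,0],[0,4.5,-6.7,2,0,0,0],[0,6.9,-10,3,0,0,0],[0,9.3,-13.3,4,0,0,0],[0,11.8,-16.5,5,0,0,0],[0,11.8,-16.5,5,0,0,0]]]'
python3 look.py 14 35 37
python3 go.py .597 .0087 .2747 -91.9
python3 piv.py -4 -2 1 2 3 4 5 6 7 8
```

```text
time: 17.7
ee_pos: [0.5968, -0.0052, 0.2917]
tool_rot: [[0.999, -0.033, 0.012], [-0.035, -0.987, 0.16], [0.006, -0.16, -0.987]]
ft_force: [0.5, 3.7, 1.2]
gripper_width: 0.0096
35.0 scene h,nose,pin [267. 218.] [208. 290.] [193. 410.] wrist pin tip/root [586. 186.] [558. 313.] noseTop [821. 349.]
37.0 scene h,nose,pin [260. 206.] [207. 290.] [193. 410.] wrist pin tip/root [586. 186.] [558. 313.] noseTop [823. 348.]
t 17.8 p [ 0.5966 -0.0043  0.2909] F [1.7 5.1 0.2] w 0.0096 yawY -91.84 zax [ 0.01   0.159 -0.987] q [-0.62  0.38  0.81  1.73 -0.46  1.21 -1.27]
[ -0.1 -10.3  18.1] [-9.15 -0.29  0.03]
-4.0 [-0.  -8.4 13.9] [-4.   -0.01 -0.02]
-2.0 [-0.  -4.3  6.9] [-2.   -0.01 -0.01]
1.0 [ 0.   2.2 -3.4] [1. 0. 0.]
2.0 [ 0.   4.5 -6.7] [2.   0.01 0.01]
3.0 [  0.    6.9 -10. ] [3.   0.01 0.01]
4.0 [  0.    9.3 -13.3] [4.   0.01 0.02]
5.0 [  0.   11.8 -16.5] [5.   0.01 0.02]
6.0 [  0.1  14.3 -19.7] [6.   0.02 0.03]
7.0 [  0.1  16.9 -22.8] [7.   0.02 0.03]
8.0 [  0.1  19.5 -25.9] [8.   0.02 0.04]
```

View pics/sb14.png

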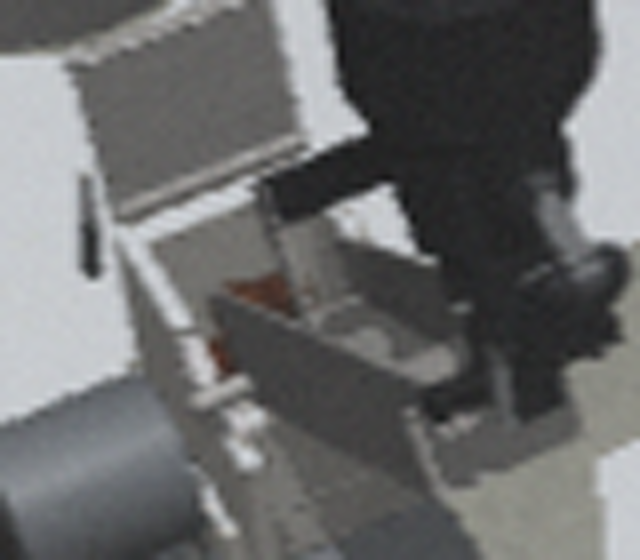

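View pics/wrist14.png

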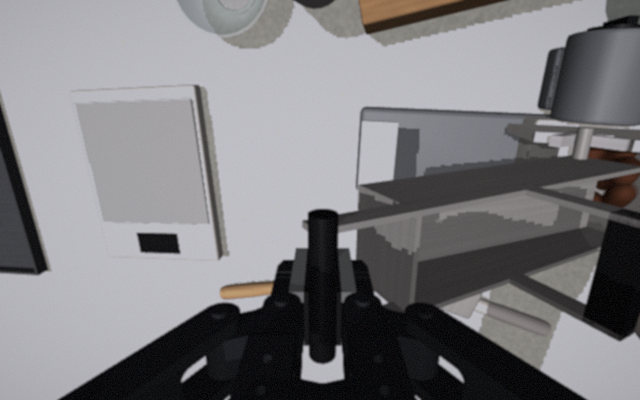

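```bash
python3 -m handwheel '[[[0,2.2,-3.4,1,0,0,0],[0,4.5,-6.7,2,0,0,0],[0,6.9,-10,3,0,0,0],[0,6.9,-10,3,0,0,0],[0,6.9,-10,3,0,0,0],[0,6.9,-10,3,0,0,0]]]'
python3 look.py 15 39
python3 - <<'E'
from h import *
t=grab("top",15);crop(t,310,150,450,250,5.5,"t15")
E
python3 go.py .597 .0087 .2747 -91.9
```

```text
time: 18.4
ee_pos: [0.5962, -0.0125, 0.2996]
tool_rot: [[0.999, -0.031, 0.012], [-0.033, -0.977, 0.21], [0.005, -0.21, -0.978]]
ft_force: [1.5, 4.2, 0.7]
gripper_width: 0.01
39.0 scene h,nose,pin [254. 195.] [206. 291.] [193. 410.] wrist pin tip/root [591. 185.] [562. 313.] noseTop [827. 349.]
t 18.55 p [ 0.5962 -0.0125  0.2995] F [ 0.1  3.4 -0.1] w 0.0097 yawY -91.8 zax [ 0.012  0.21  -0.978] q [-0.57  0.37  0.8   1.71 -0.5   1.24 -1.22]
[  0.  -15.5  28.7] [-12.13  -0.27   0.06]
```

View pics/sb15.png

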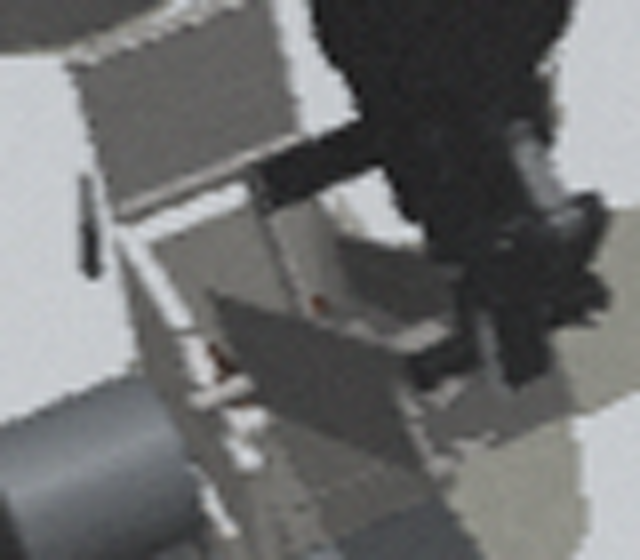

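View pics/wrist15.png

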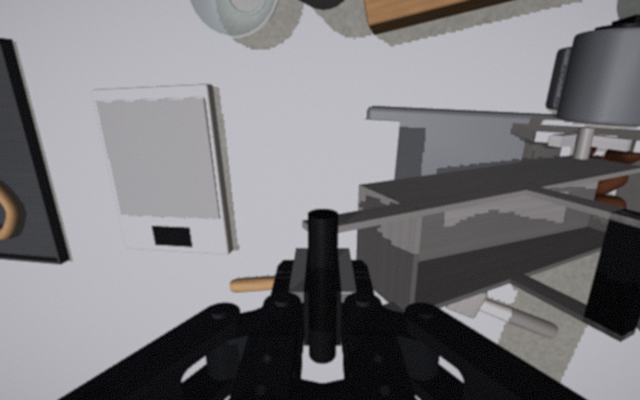

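View pics/t15.png

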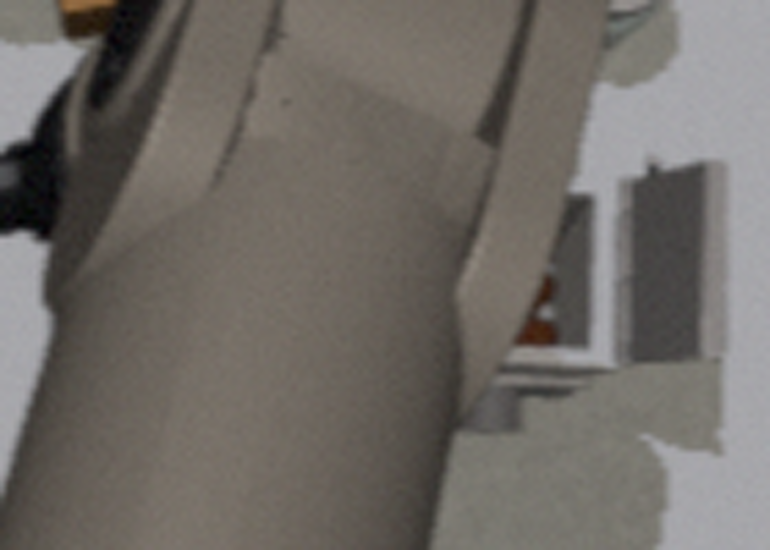

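```bash
python3 look.py 16 39; python3 - <<'E'
from sc import *
s=vision.get_image("scene");w=vision.get_image("wrist");crop(w,480,100,640,240,5,"wc16")
a=np.radians(39)
sx=X*np.cos(a)-Zw*np.sin(a);sz=X*np.sin(a)+Zw*np.cos(a)
def hit(d,u,v,h):  # plane z_s=h above pins line
    c,r=ray(d,u,v);k=((N-c)@sz+h)/(r@sz);p=c+k*r-N
    return (np.array([p@sx,p@Y,p@sz])*1000).round(0),(p+N).round(3)
for h in (.0,.01): print(hit(s,318/8+250,304/8+130,h),hit(w,610,185,h),hit(w,608,202,h))
E
```

```text
39.0 scene h,nose,pin [254. 195.] [206. 291.] [193. 410.] wrist pin tip/root [591. 185.] [562. 313.] noseTop [827. 349.]
(array([ 72., -28.,  -0.]), array([ 0.557, -0.231,  0.09 ])) (array([54., -0., -0.]), array([ 0.585, -0.219,  0.101])) (array([ 58., -16.,  -0.]), array([ 0.57 , -0.221,  0.098]))
(array([ 26., -16.,  10.]), array([ 0.57 , -0.202,  0.126])) (array([31.,  5., 10.]), array([ 0.591, -0.207,  0.123])) (array([35., -9., 10.]), array([ 0.576, -0.209,  0.121]))
```

View pics/wc16.png

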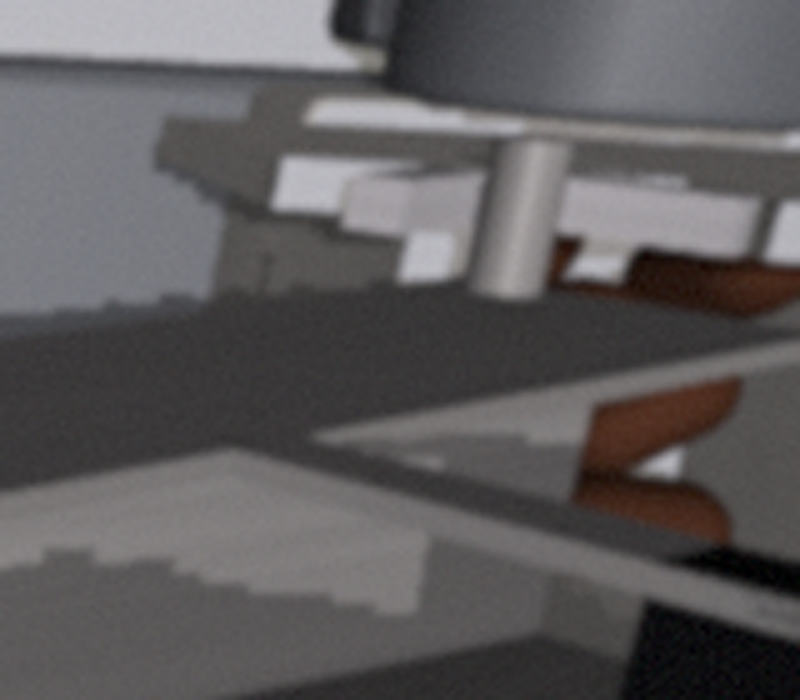

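View pics/sb16.png

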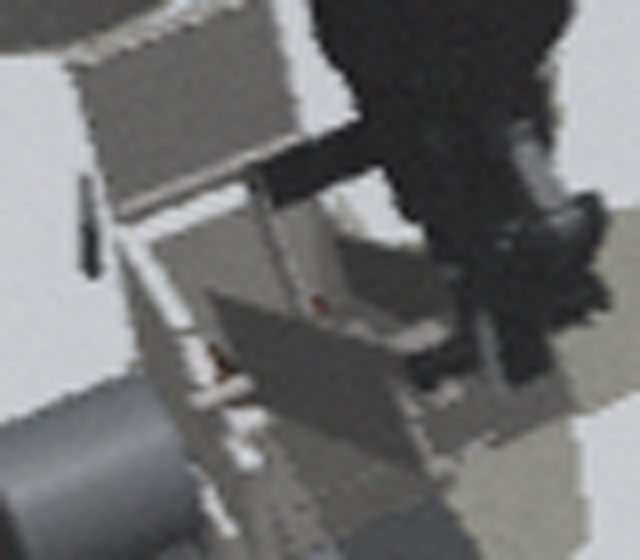

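```bash
python3 piv.py -2 -4 -6 -8 -10 -12 | head -8
```

```text
-2.0 [-0.  -4.3  6.9] [-2.   -0.01 -0.01]
-4.0 [-0.  -8.3 13.9] [-4.   -0.01 -0.02]
-6.0 [ -0.1 -12.1  21.1] [-6.   -0.02 -0.03]
-8.0 [ -0.1 -15.7  28.4] [-8.   -0.03 -0.03]
-10.0 [ -0.1 -19.   35.8] [-10.    -0.03  -0.04]
-12.0 [ -0.1 -22.   43.3] [-12.    -0.04  -0.05]
```

```bash
python3 -m handwheel '[[[0,-4.3,6.9,-2,0,0,0],[0,0,0,0,0,0,0],[0,-4.3,6.9,-2,0,0,0],[0,0,0,0,0,0,0],[0,0,0,0,0,0,0]]]' | head -3
python3 go.py
python3 -m handwheel '[[[0,-4.3,6.9,-2,0,0,0],[0,-8.3,13.9,-4,0,0,0],[0,-12.1,21.1,-6,0,0,0],[0,-15.7,28.4,-8,0,0,0],[0,-19,35.8,-10,0,0,0],[0,-22,43.3,-12,0,0,0],[0,-22,43.3,-12,0,0,0]]]'
python3 look.py 17 28
python3 - <<'E'
from h import *
o=readout.get_obs();p=o["ee_pos"];print(p,o["ft_force"])
E
```

```text
time: 19.25
ee_pos: [0.5966, -0.0133, 0.3004]
tool_rot: [[0.999, -0.032, 0.014], [-0.034, -0.977, 0.211], [0.006, -0.211, -0.977]]
t 19.25 p [ 0.5966 -0.0133  0.3004] F [2.  4.4 2. ] w 0.0096 yawY -91.89 zax [ 0.014  0.211 -0.977] q [-0.57  0.37  0.8   1.71 -0.5   1.24 -1.22]
time: 19.95
ee_pos: [0.5971, 0.0188, 0.2611]
tool_rot: [[0.999, -0.031, 0.004], [-0.031, -1.0, 0.001], [0.004, -0.001, -1.0]]
ft_force: [0.1, 4.7, -1.5]
gripper_width: 0.0098
28.0 scene h,nose,pin [291. 260.] [211. 290.] [193. 410.] wrist pin tip/root [589. 186.] [561. 313.] noseTop [826. 348.]
[0.59794606 0.01736265 0.2626697 ] [ 0.34331856  4.41086557 -0.3557114 ]
```

View pics/sb17.png

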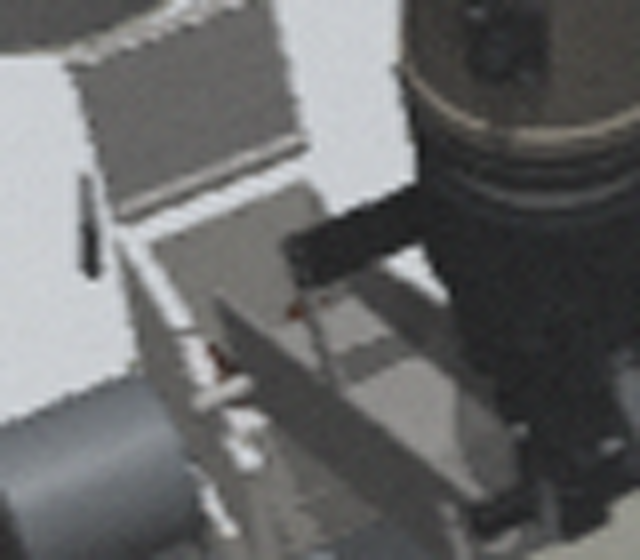

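View pics/wb17.png

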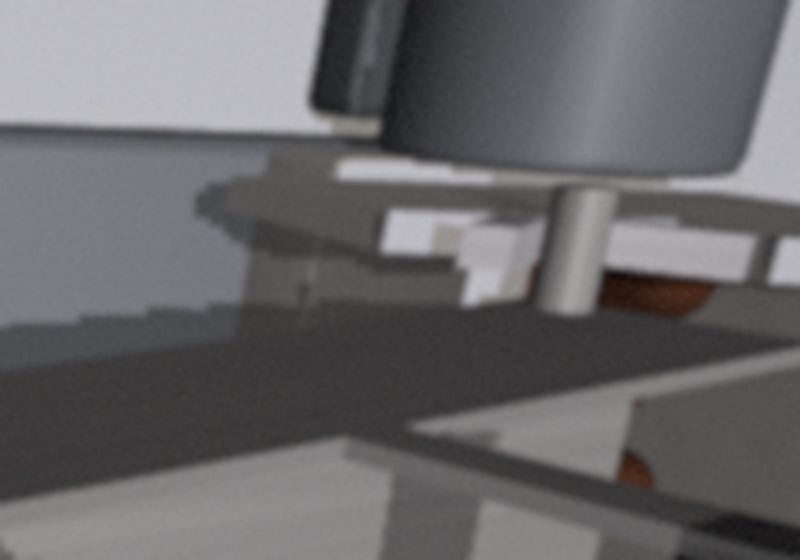

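```bash
python3 -m handwheel '[[[0,-5.8,7.5,0,0,0,0],[0,-10.4,14.5,0,0,0,0],[0,-14.8,21.7,0,0,0,0],[0,-18.9,28.9,0,0,0,0],[0,-22.7,36.4,0,0,0,0],[0,-26.3,43.9,0,0,0,0],[0,-29.6,51.6,0,0,0,0],[0,-32.7,59.4,0,0,0,0]]]'
python3 look.py 18 12
python3 go.py .598 .0607 .154 -91.9
```

```text
time: 20.85
ee_pos: [0.5993, 0.0497, 0.2026]
tool_rot: [[0.999, -0.035, 0.006], [-0.035, -0.999, 0.002], [0.006, -0.003, -1.0]]
ft_force: [0.8, -1.9, -1.1]
gripper_width: 0.0097
12.0 scene h,nose,pin [342. 365.] [220. 296.] [193. 410.] wrist pin tip/root [1106.  230.] [1053.  391.] noseTop [1462.  461.]
t 20.95 p [0.5987 0.0501 0.2019] F [ 0.7 -3.4 -1.1] w 0.0098 yawY -91.96 zax [ 0.005  0.002 -1.   ] q [-0.77  0.48  0.8   1.81 -0.4   1.01 -1.42]
[ -1.3 -10.5  47.9] [-0.13 -0.26 -0.06]
```

View pics/wrist18.png

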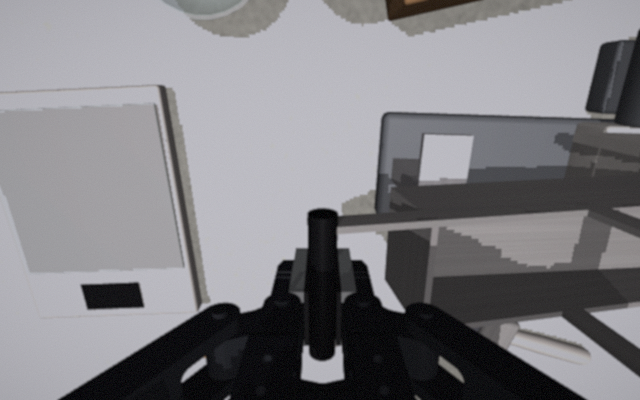

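View pics/sb18.png

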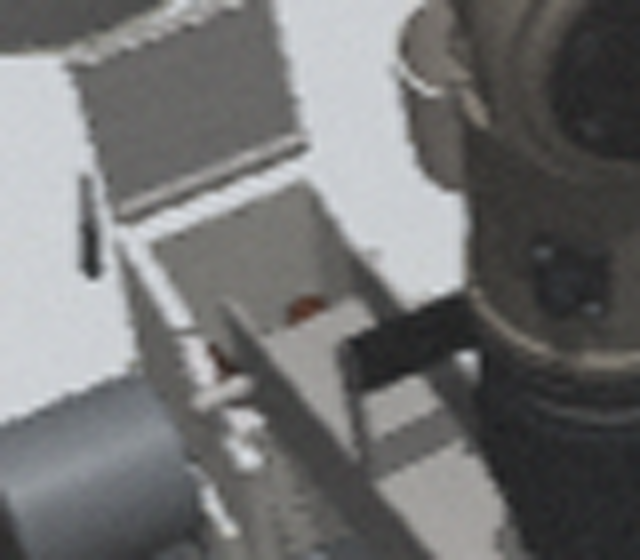

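```bash
python3 -m handwheel '[[[0,-2.2,8,0,0,0,0],[0,-4.2,16,0,0,0,0],[0,-6,24,0,0,0,0],[0,-7.6,32,0,0,0,0],[0,-9.2,40,0,0,0,0],[0,-9.8,44,0,0,0,0],[0,-10.3,46.5,0,0,0,0],[0,-10.4,47.5,0,0,0,0]]]'
python3 go.py .598 .0607 .154 -91.9
```

```text
time: 21.75
ee_pos: [0.5998, 0.0617, 0.1549]
tool_rot: [[0.999, -0.034, 0.005], [-0.034, -0.999, 0.004], [0.005, -0.004, -1.0]]
ft_force: [0.0, 3.9, 6.6]
gripper_width: 0.0095
t 21.75 p [0.5998 0.0617 0.1549] F [0.  3.9 6.6] w 0.0095 yawY -91.92 zax [ 0.005  0.004 -1.   ] q [-0.75  0.54  0.75  1.85 -0.46  0.93 -1.39]
[-1.8  1.   0.9] [-0.24 -0.3  -0.02]
```

```bash
python3 -m handwheel '[[[0,0.5,0.8,0,0,0,0],[0,0.5,0.8,0,0,0,0],[0,0.5,0.8,0,0,0,14],[0,0.5,0.8,0,0,0,25],[0,0.5,0.8,0,0,0,36],[0,0.5,0.8,0,0,0,36],[0,0.5,-20,0,0,0,36],[0,0.5,-60,0,0,0,36]]]'
python3 -m handwheel '[[[0,0,-30,0,0,0,36],[0,0,-70,0,0,0,36],[0,0,-90,0,0,0,36],[0,0,-90,0,0,0,36]]]'
python3 look.py 19 0
python3 - <<'E'
from h import *
t=grab("top",19);crop(t,310,150,450,250,5.5,"t19")
E
python3 go.py .598 .0607 .154 -91.9
```

```text
time: 22.55
ee_pos: [0.5973, 0.061, 0.2129]
tool_rot: [[0.999, -0.033, -0.001], [-0.033, -0.999, 0.002], [-0.001, -0.002, -1.0]]
ft_force: [1.0, 0.7, -0.1]
gripper_width: 0.036
time: 22.95
ee_pos: [0.599, 0.0604, 0.3061]
tool_rot: [[0.999, -0.034, 0.005], [-0.034, -0.999, 0.004], [0.005, -0.004, -1.0]]
ft_force: [1.3, 0.1, -0.1]
gripper_width: 0.036
0.0 scene h,nose,pin [374. 444.] [229. 305.] [193. 410.] wrist pin tip/root [654. 155.] [628. 268.] noseTop [813. 301.]
t 23.1 p [0.5967 0.0609 0.3018] F [ 0.3 -0.   0.7] w 0.036 yawY -91.91 zax [-0.002  0.002 -1.   ] q [-0.85  0.38  0.86  1.7  -0.31  1.21 -1.51]
[  1.7   0.5 147.8] [-0.11  0.14 -0.01]
```

View pics/wrist19.png

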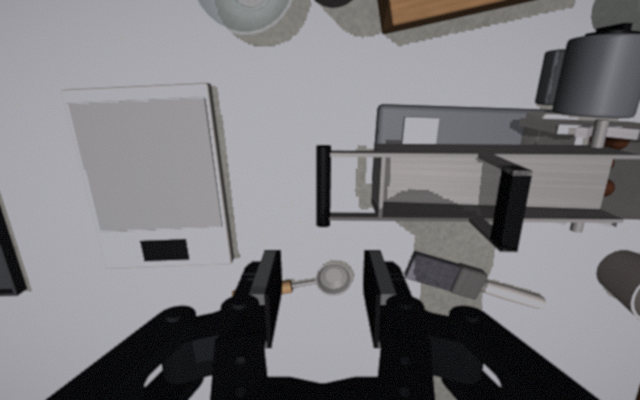

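View pics/scene19.png

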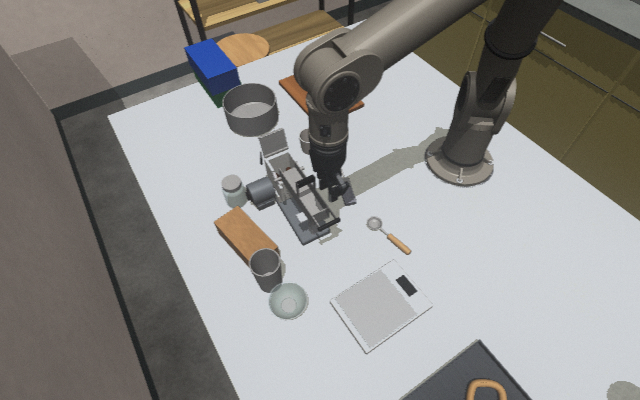

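View pics/t19.png

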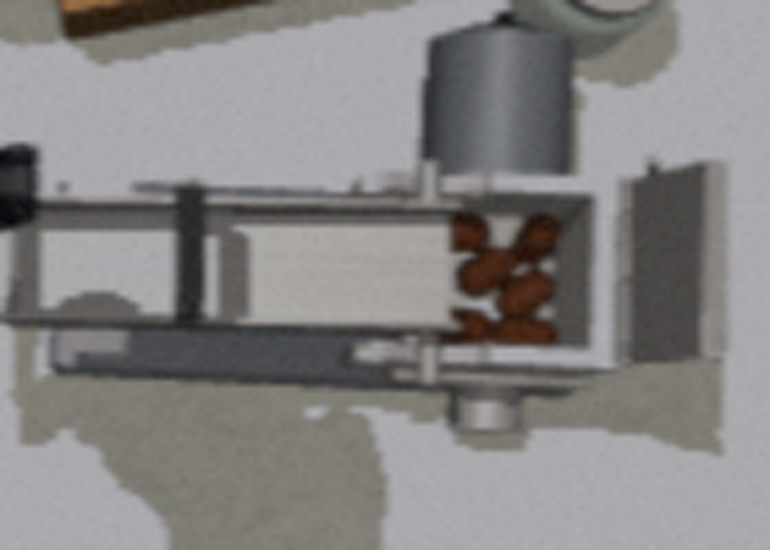

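All six nuts are in the hopper, and the scoop is empty and seated. Next is the flap, so I'll go behind it with closed fingers.

```bash
python3 go.py .584 -.335 .30 -91.9
python3 -m handwheel '[[[0,30,0,0,0,0,0],[0,80,0,0,0,0,0],[0,130,0,0,0,0,0],[0,180,0,0,0,0,0],[0,230,0,0,0,0,0],[0,280,0,0,0,0,0],[0,330,0,0,0,0,0],[0,370,0,0,0,0,0]]]'
python3 go.py .584 -.335 .30 -91.9
```

```text
t 23.1 p [0.5967 0.0609 0.3018] F [ 0.3 -0.   0.7] w 0.036 yawY -91.91 zax [-0.002  0.002 -1.   ] q [-0.85  0.38  0.86  1.7  -0.31  1.21 -1.51]
[  0.5 396.1   1.1] [-0.11  0.14 -0.01]
time: 23.9
ee_pos: [0.5827, -0.3117, 0.2993]
tool_rot: [[0.999, -0.036, -0.005], [-0.036, -0.999, 0.002], [-0.005, -0.002, -1.0]]
ft_force: [-0.6, -1.3, 0.7]
gripper_width: -0.0002
t 23.9 p [ 0.5827 -0.3117  0.2993] F [-0.6 -1.3  0.7] w -0.0002 yawY -92.04 zax [-0.005  0.002 -1.   ] q [-0.17  0.52  0.86  1.55 -0.4   1.27 -0.86]
[ 2.1 23.2 -0.8] [-0.12  0.3  -0.14]
```

```bash
python3 -m handwheel '[[[1,23,0,0,0,0,0],[1,23,0,0,0,0,0],[1,23,30,0,0,0,0],[1,23,50,0,0,0,0],[1,23,50,0,0,0,0]]]'
python3 - <<'E'
from h import *
s=grab("scene",20);w=grab("wrist",20);t=grab("top",20);crop(s,230,90,350,190,6,"s20");crop(t,360,130,500,250,5,"t20")
H=np.array([.584,-.2615,.157]);X=np.array([-.035,-.9994,0]);E=H+X*.017+np.array([0,0,.062]);print(H,E)
D=lambda p:((p-np.array([230,90])+.5)*6-.5).round(0)
print(D(proj(s,E)),D(proj(s,H)))
E
python3 go.py .584 -.335 .192 -91.9
```

```text
time: 24.4
ee_pos: [0.5813, -0.3317, 0.2448]
tool_rot: [[0.999, -0.034, -0.012], [-0.034, -0.999, 0.006], [-0.012, -0.006, -1.0]]
ft_force: [0.8, 0.8, 0.0]
gripper_width: -0.0
[ 0.584  -0.2615  0.157 ] [ 0.583405  -0.2784898  0.219    ]
[247. 265.] [276. 371.]
t 24.55 p [ 0.5831 -0.3342  0.2497] F [-0.9 -0.3  0.5] w 0.0004 yawY -92.0 zax [-0.005  0.002 -1.   ] q [-0.12  0.58  0.83  1.58 -0.45  1.19 -0.8 ]
[ 1.3  0.9 57.7] [-0.11  0.28 -0.1 ]
```

View pics/s20.png

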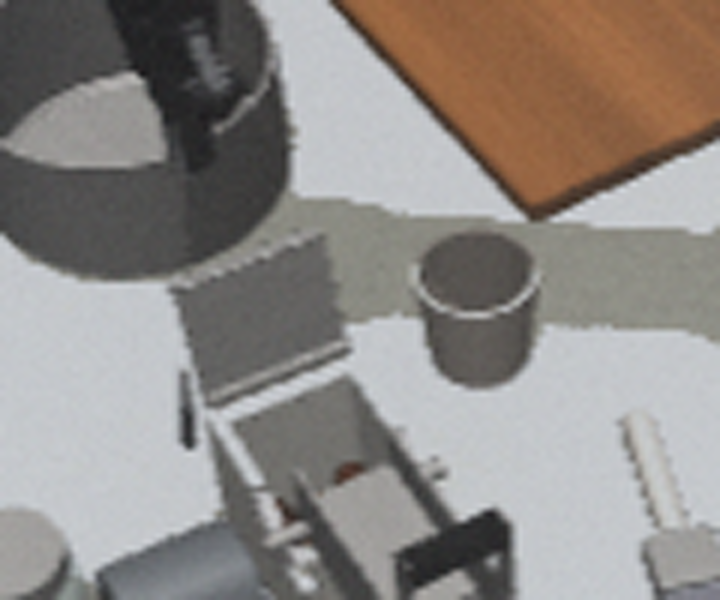

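View pics/wrist20.png

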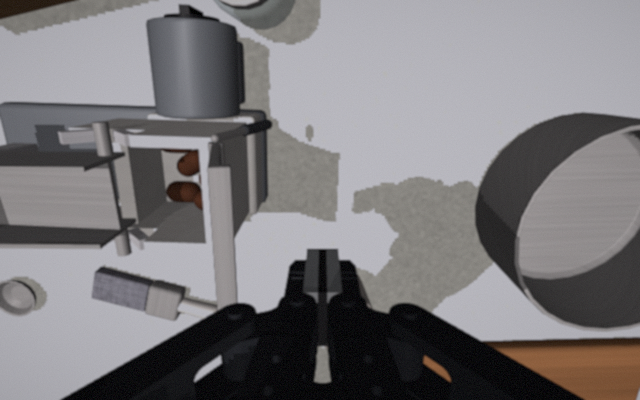

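```bash
python3 -m handwheel '[[[1,0,20,0,0,0,0],[1,0,45,0,0,0,0],[1,0,55,0,0,0,0],[1,-10,55,0,0,0,0],[1,-20,55,0,0,0,0],[1,-30,55,0,0,0,0],[1,-38,55,0,0,0,0],[1,-46,55,0,0,0,0]]]'
python3 go.py
python3 -m handwheel '[[[0,-8,0,0,0,0,0],[0,-16,0,0,0,0,0],[0,-24,0,0,0,0,0],[0,-30,0,0,0,0,0],[0,-30,0,0,0,0,0]]]'
python3 go.py
python3 - <<'E'
from h import *
s=grab("scene",21);crop(s,230,90,350,190,6,"s21")
E
```

```text
time: 25.35
ee_pos: [0.586, -0.2888, 0.1964]
tool_rot: [[0.999, -0.035, -0.002], [-0.035, -0.999, -0.0], [-0.002, 0.0, -1.0]]
ft_force: [0.4, -3.4, 2.1]
gripper_width: 0.0001
t 25.35 p [ 0.586  -0.2888  0.1964] F [ 0.4 -3.4  2.1] w 0.0001 yawY -92.02 zax [-0.002 -0.    -1.   ] q [-0.18  0.59  0.81  1.68 -0.47  1.07 -0.84]
time: 25.85
ee_pos: [0.5872, -0.2566, 0.1957]
tool_rot: [[0.999, -0.033, -0.003], [-0.033, -0.999, 0.002], [-0.003, -0.001, -1.0]]
ft_force: [0.3, 0.5, -0.5]
gripper_width: -0.0001
t 25.85 p [ 0.5872 -0.2566  0.1957] F [ 0.3  0.5 -0.5] w -0.0001 yawY -91.9 zax [-0.003  0.002 -1.   ] q [-0.24  0.57  0.81  1.71 -0.47  1.06 -0.88]
```

View pics/s21.png

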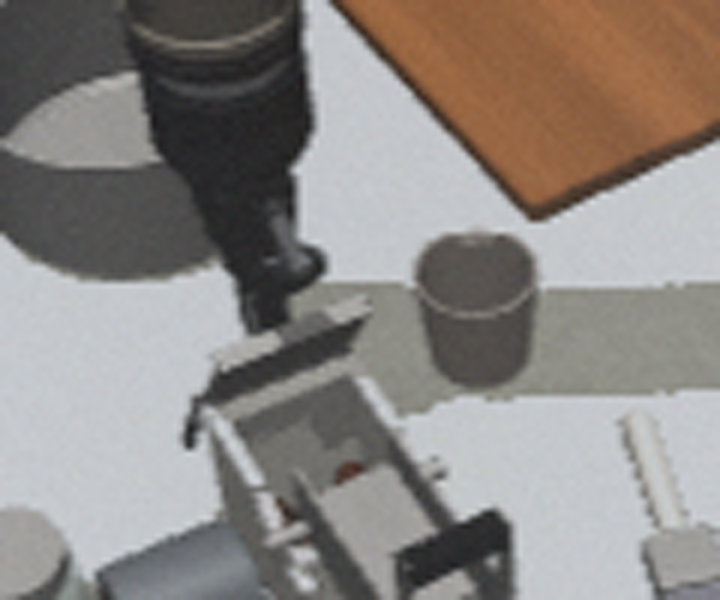

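```bash
python3 -m handwheel '[[[0,-6,0,0,0,0,0],[0,-12,0,0,0,0,0],[0,-16,0,0,0,0,0],[0,-16,0,0,0,0,0]]]'
python3 go.py
python3 - <<'E'
from h import *
s=grab("scene",22);crop(s,230,90,350,190,6,"s22")
E
```

```text
time: 26.3
ee_pos: [0.5879, -0.2405, 0.1958]
tool_rot: [[0.999, -0.033, -0.003], [-0.033, -0.999, 0.001], [-0.003, -0.001, -1.0]]
ft_force: [0.8, -0.1, 0.3]
gripper_width: 0.0
t 26.3 p [ 0.5879 -0.2405  0.1958] F [ 0.8 -0.1  0.3] w 0.0 yawY -91.87 zax [-0.003  0.001 -1.   ] q [-0.27  0.57  0.81  1.73 -0.46  1.06 -0.91]
```

View pics/s22.png

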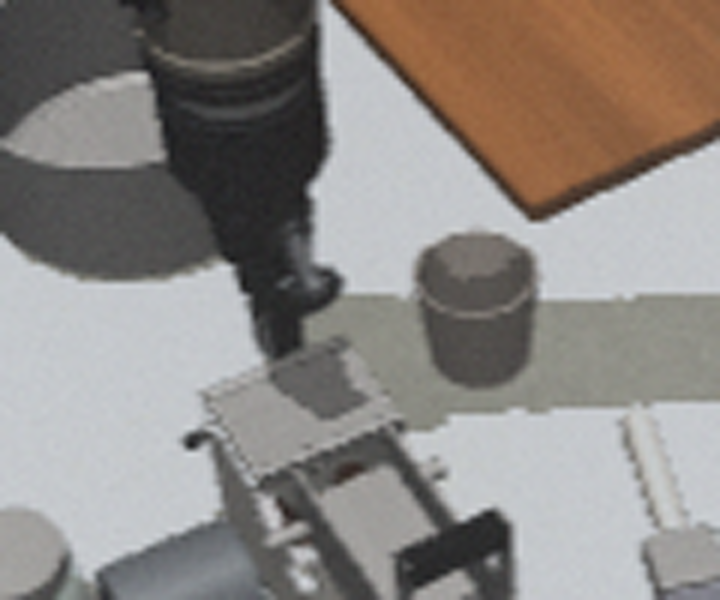

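Shut. I'll withdraw upward and back, then check.

```bash
python3 -m handwheel '[[[0,5,-20,0,0,0,0],[0,10,-60,0,0,0,0],[0,10,-110,0,0,0,0],[-60,30,-140,0,0,0,0],[-110,40,-140,0,0,0,0],[-140,60,-140,0,0,0,0],[-140,60,-140,0,0,0,0],[-140,60,-140,0,0,0,0]]]'
python3 -m handwheel '[[[0,0,0,0,0,0,0],[0,0,0,0,0,0,0],[0,0,0,0,0,0,0],[0,0,0,0,0,0,0],[0,0,0,0,0,0,0],[0,0,0,0,0,0,0]]]' |head -1
python3 - <<'E'
from h import *
s=grab("scene",23);t=grab("top",23);crop(t,310,140,450,240,5.5,"t23");crop(s,230,90,350,250,5,"s23")
E
```

```text
time: 27.15
ee_pos: [0.445, -0.2976, 0.3369]
tool_rot: [[0.999, -0.037, -0.001], [-0.037, -0.999, 0.002], [-0.001, -0.002, -1.0]]
ft_force: [0.7, 0.8, -0.9]
gripper_width: -0.0001
time: 27.75
```

View pics/top23.png

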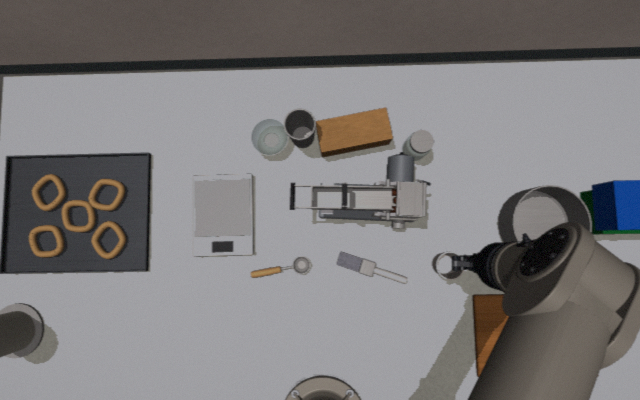

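View pics/t23.png

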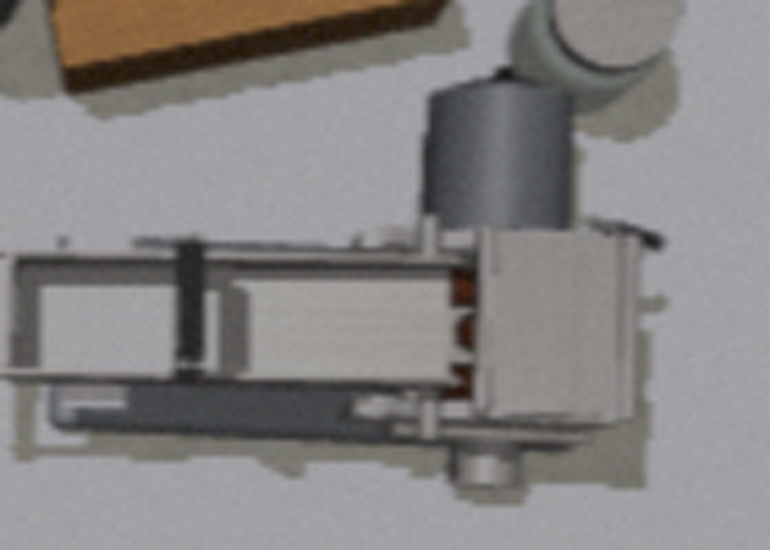

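View pics/scene23.png

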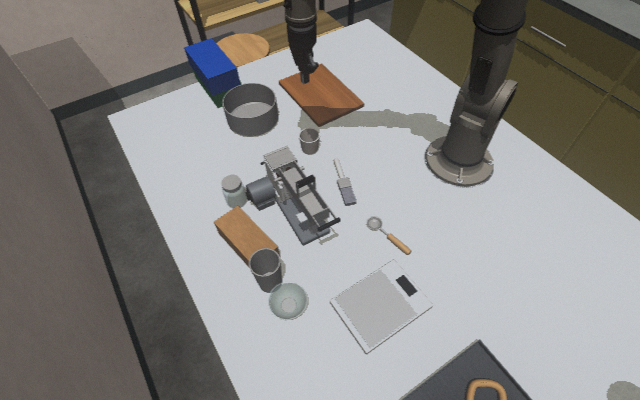

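The top and scene views show the flap shut, the scoop seated and empty, and everything else where it was. The arm is clear at z 0.337.

```bash
python3 -c "
from plant import job
print(job.finish_job())"
```

```text
the job is handed in; nothing more can be done
None
```

The job is done and handed in at about 28 s, but the pins did not stay in the notches the whole time the tail was raised, as you had asked.

- **Carry and seat:** I carried the scoop level by its middle handle, set its pins in the notches with its rear on the rest, and let go. No nuts moved out of it.
- **Tip:** I took the tail bar and raised the tail to about 39°. Between 28° and 34° the bar stuck in the fingers and the whole scoop lifted about 20 mm and went forward about 14 mm. That took the pins briefly out of the notches, with all six nuts still in the scoop. I set them back, checked they were seated, and turned the tool along with the scoop for the rest. The nuts then slid out at about 36°.
- **Lower and flap:** I lowered the scoop onto its rest and let go, then pushed the flap over its high point; it snapped shut.

**Last checks:**
- Before the flap shut, the top view showed six nuts in the hopper. None are visible elsewhere.
- The last pictures show the flap flat over the throat, the scoop empty and on its rest, and its pins in the notches.
- The other things look to be where they were, and the arm touches nothing.
- Contact forces I read stayed below about 10 N.

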